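Fetch the hemmed-in espresso cup from the condiment tray

TASK

The espresso cup stands at the back of the wooden condiment tray, hemmed in by the pepper mill, the salt shaker and the spice jar. First clear those three onto the chopping board, then stand the cup upright on the middle of the cork mat, and only then put the mill, the shaker and the jar back on the tray, upright, each exactly where it stood before. Set everything down without dropping it or knocking it over, and leave the food tin and the lime alone.

Things in the scene. Friction and masses are not known exactly. Their poses are not given: they have to be found in the camera images.
- pepper_mill_center (a point): Pepper mill of dark brown wood, the tallest of the things on the tray: 58 mm in diameter, 165 mm high, waisted body with a round head on top (head 48 mm in diameter, from 120 to 154 mm above its foot, a good place to grip) and a small metal knob above it. It does not turn apart. This point: its axis, half-way up (82.5 mm above its foot). z up.
- salt_shaker_center (a point): Salt shaker of clear glass with a white filling and a grey domed cap: 44 mm in diameter, 90 mm high; cap 34 mm in diameter, the top 20 mm, fixed. This point: its axis, half-way up (45 mm above its foot). z up.
- spice_jar_center (a point): Slim clear spice jar with a pale paper band and a steel screw cap, fixed: 52 mm in diameter, 120 mm high. This point: its axis, half-way up (60 mm above its foot). z up.
- espresso_cup_center (a point): Small white espresso cup with dark dots, open at the top, 55 mm high, 63 mm in outer diameter at the rim tapering to 44 mm at the foot, with one loop handle that reaches 60 mm from the cup's axis along this point's -y axis. It stands with the handle towards the tray's back panel. This point: the cup's axis, half-way up (27.5 mm above its foot). z up.
- condiment_tray: Fixed wooden tray, 196 (x) by 236 mm (y), floor 8 mm thick, rims 18 mm high, back panel 34 mm high on the +x side. Origin: centre of its underside, on the worktop; x points to the back panel. Flush cork discs mark the spots (x, y, mm): front (-44, 0), left (6, 74), right (6, -74) for mill, shaker and jar, which is where varies; back (24, 0) for the cup; things stand within 5 mm of them.
- chopping_board: Fixed light wooden chopping board, 135 mm (x) by 245 mm (y), 16 mm thick, flat top. Origin: centre of its underside, on the worktop. Empty at the start. Wall cabinets hang over the back of the worktop: lower edge 533 mm above it, from x = 0.57 m on, so keep the wrist low there or on the robot's side of it.
- cork_mat: Fixed round cork mat, 175 mm in diameter, 9 mm thick. Origin: centre of its underside, on the worktop. Empty at the start.
- food_tin: Bystander: food tin with a picture label, 75 mm in diameter, 58 mm high, standing behind the work area. Origin: centre of its underside.
- lime: Bystander: green lime, 57 x 46 x 45 mm, lying behind the work area. Origin: its underside as it lies.
Not all that is in view belongs to the job. Leave any blue look-alike of the part that bears espresso_cup_center alone.

How it is judged:
On the way, in this order (a step that is already met when the one before it is completed fails the run):
1. pepper mill, salt shaker and spice jar all stand upright on the chopping board, released (x of pepper_mill_center in the frame of chopping_board between -0.07 and 0.07 m and y of pepper_mill_center in the frame of chopping_board between -0.125 and 0.125 m and z of pepper_mill_center in the frame of chopping_board between 0.0925 and 0.1045 m and angle between each of pepper_mill, salt_shaker, spice_jar's own z axis and vertical below 0.12 rad and contact force between the fingers and pepper_mill below 0.1 N and x of salt_shaker_center in the frame of chopping_board between -0.07 and 0.07 m and y of salt_shaker_center in the frame of chopping_board between -0.125 and 0.125 m and z of salt_shaker_center in the frame of chopping_board between 0.055 and 0.067 m and contact force between the fingers and salt_shaker below 0.1 N and x of spice_jar_center in the frame of chopping_board between -0.07 and 0.07 m and y of spice_jar_center in the frame of chopping_board between -0.125 and 0.125 m and z of spice_jar_center in the frame of chopping_board between 0.07 and 0.082 m and contact force between the fingers and spice_jar below 0.1 N), for 0.2 s.
2. the espresso cup stands upright on the middle of the cork mat, released, the other three still on the board (all of step 1 and horizontal distance between espresso_cup_center and cork_mat below 0.015 m and z of espresso_cup_center in the frame of cork_mat between 0.03 and 0.043 m and angle between espresso_cup's own z axis and vertical below 0.12 rad and contact force between the fingers and espresso_cup below 0.1 N), for 0.2 s.
At the end, for the whole second after the job is handed in: The espresso cup stands upright on the cork mat, its axis within 15 mm of the mat's centre; pepper mill, salt shaker and spice jar stand upright (within 0.12 rad) on the tray again, each within 15 mm of where it stood at the start; all released and at rest (horizontal distance between espresso_cup_center and cork_mat below 0.015 m and z of espresso_cup_center in the frame of cork_mat between 0.03 and 0.043 m and angle between each of espresso_cup, pepper_mill, salt_shaker, spice_jar's own z axis and vertical below 0.12 rad and contact force between the fingers and espresso_cup below 0.1 N and linear speed of each of espresso_cup, pepper_mill, salt_shaker, spice_jar below 0.02 m/s and distance of each of pepper_mill_center, salt_shaker_center, spice_jar_center from where it was at the start of the episode below 0.015 m and contact force between the fingers and pepper_mill below 0.1 N and contact force between the fingers and salt_shaker below 0.1 N and contact force between the fingers and spice_jar below 0.1 N); the robot touches nothing.
It fails at once if the mill, shaker, jar or cup is knocked over (angle between any of pepper_mill, salt_shaker, spice_jar, espresso_cup's own z axis and vertical above 0.6 rad).
It fails at once if the mill, shaker, jar or cup is dropped (falls freely faster than 0.6 m/s, some 18 mm) ((contact force between the fingers and pepper_mill below 0.1 N and linear speed of pepper_mill above 0.6 m/s) or (contact force between the fingers and salt_shaker below 0.1 N and linear speed of salt_shaker above 0.6 m/s) or (contact force between the fingers and spice_jar below 0.1 N and linear speed of spice_jar above 0.6 m/s) or (contact force between the fingers and espresso_cup below 0.1 N and linear speed of espresso_cup above 0.6 m/s)).
It fails at once if the food tin is shifted by more than 20 mm (distance of food_tin from where it was at the start of the episode above 0.02 m).
It fails at once if the lime is shifted by more than 30 mm (distance of lime from where it was at the start of the episode above 0.03 m).
It also fails if it takes over 147 s, if anything falls off the work surface, if the arm or the gripper's body presses on something with over 40 N, if the wrist force passes 120 N, or if a joint passes its speed limit or range.

ROBOT

A 7-joint arm with a two-finger parallel gripper is mounted at the origin on a cart in front of the work surface, level with it; the furniture and walls round the work are solid. World frame = base frame: x ahead of the robot, y to its left, z up, the work surface at z = 0. Lengths are in m, angles in rad, forces in N, time in s.
With the tool pointing down it reaches from about 0.4 to 0.85 m from the base axis. Payload 10.4 kg.
Tool frame: the origin (TCP) lies at the very end of the fingers, on their centre line; the grasp point (between the pads) lies 19 mm behind it; z points along the fingers, y is the line along which they close (so a half turn about z gives the same grasp; the last joint's range is limited). The gripper opens to 85 mm and grips with 20 to 120 N. Pads are 22 mm wide; open, the fingers measure 114 mm over their backs; the gripper's body (76 mm by 85 mm) begins 54 mm behind the grasp point. The pads swing forward as they close: fully open they stand 13 mm farther back than shut.
Start: joints at [1.182, 0.332, -0.065, 1.46, 0.022, 1.35, -0.088], TCP at [0.224, -0.584, 0.199] pointing down, gripper open.
Joint ranges: [-2.6, 2.6], [-0.5, 2.12], [-1.47, 1.34], [0.16, 2.42], [-1.27, 4.41], [0.06, 2.06], [-2.6, 2.6]. Speed limits (rad/s): [2.22, 2.22, 2.79, 2.79, 3.14, 3.14, 3.14].

INTERFACE

Orientations are given as a unit quaternion [w, x, y, z].
In Python, from plant import arm, imaging, finish_job gives the robot as it stands. The module is installed in compiled form; this text tells all that it offers.
- The arm moves only by the tool drive_tool, never from a script. Its arguments are lists of equal length, an entry for each row: "travel": the shift along the tool's x, y, z in mm, a list of three; "turn": the turn, a rotation vector about the tool's x, y, z in degrees, a list of three; "fingers": the opening, from 0 (shut) to 1 (fully open). In form: {"travel": [[tx, ty, tz], ...], "turn": [[ax, ay, az], ...], "fingers": [fingers, ...]}. A call has exactly 8 rows; each row shifts and turns the commanded pose from where the row before left it, along the tool's axes as they then stand; what a row does not reach is not made up. A row lasts 1/12 s, in which the tool goes at most 41.7 mm and 7.16 degrees, less where a joint would pass 70% of its speed; a pose out of reach is approached as far as the arm can. A call is refused whole if a number of a shift passes 41.7 or a number of a turn 7.16, either way. A call with a gripper value outside its range is refused whole. The fingers move at their own pace and stop on an object; the grip force is fixed at half the most. Time passes only in rows, so rows that do not move let the fingers close, or fill a call up. It gives the time, the measured TCP pose, the force, the opening and the grip force at its end, in the units of the state.
- arm.sense(): the state, without advancing time (a new reading comes with each control period).
- imaging.camera(name): name is "scene" or "top" or "wrist"; returns a dict with "image" (420x560x3 uint8, red, green, blue), "fx", "fy", "cx", "cy" (pixels), "xyz" and "rotation" of the camera in the world. Camera axes: x right, y up, looking along -z (the intrinsics and any distortion apply to the point x, -y, -z); pixel columns grow to the right and rows downward; lengths in m; the calibration is good to about 2 mm. A picture is of the moment at which its call begins. There is no depth.
- finish_job(): hands the job in; it is judged then, once.
The state is a dict: "time_s": time; "qpos": joint angles; "dq": joint speeds; "tau": joint torques, N m; "tcp_pos": TCP position; "orientation": TCP orientation; "force": force on the tool from outside, world axes, zero at the start; "wrist_torque": the same for the moment, N m; "opening": finger opening in m; "grip_force": force on a finger pad.
Only numpy, scipy, OpenCV 4.12 (cv2) and the standard library are available. Lean on these libraries where they do the work, as an engineer would, in place of code of your own. Each camera call takes 0.05 s, during which the arm holds its last target. There are 200 camera calls.

## Working session

There is one attempt and no reset: what is moved stays moved. The work goes in short steps, Python scripts to look and compute and a tool call to move; the robot and the scene stay as the last step left them, time stands still between calls to the robot, and variables do not carry over. Pictures are saved under pics/ and viewed, at most 14 in all, crops included, and the job is handed in when it is done.

Besides the shell and the picture viewer there is one more tool, called after ">>>" as name(argument=value, ...), one argument or row to a line, values as JSON. drive_tool: Moves the arm, as the interface text tells. Its arguments: {"type":"object","properties":{"travel":{"type":"array"},"turn":{"type":"array"},"fingers":{"type":"array"}},"required":["travel","turn","fingers"]}

```bash
mkdir -p pics
cat > h.py <<'E'
import numpy as np, cv2
from plant import arm, imaging, finish_job
def snap(n,f):
    c=imaging.camera(n); cv2.imwrite('pics/'+f,cv2.cvtColor(c['image'],cv2.COLOR_RGB2BGR)); return c
def ray(c,u,v,z):
    d=np.array([(u-c['cx'])/c['fx'],-(v-c['cy'])/c['fy'],-1.]); d=np.array(c['rotation']).reshape(3,3)@d
    p=np.array(c['xyz']); return p+d*(z-p[2])/d[2]
def proj(c,P):
    q=np.array(c['rotation']).reshape(3,3).T@(np.array(P)-np.array(c['xyz'])); return np.array([c['cx']+c['fx']*q[0]/-q[2], c['cy']-c['fy']*q[1]/-q[2]])
E
python3 - <<'E'
from h import *
for n in['scene','top']:
    c=snap(n,n+'0.png'); print({k:c[k] for k in c if k!='image'})
import pickle
s=arm.sense();print(s)
E
```

```text
{'fx': 454.99233234265307, 'fy': 454.99233234265307, 'cx': 274.2568300111452, 'cy': 208.21131553914142, 'xyz': array([-0.00800286,  0.91144256,  0.84368067]), 'rotation': array([-0.22593883, -0.11238067,  0.42430978,  0.86964558])}
{'fx': 513.0904924867846, 'fy': 513.0904924867846, 'cx': 281.557036810886, 'cy': 209.46435844141644, 'xyz': array([-0.31920615,  0.1105491 ,  1.45876394]), 'rotation': array([-0.65612802, -0.18054152,  0.19935576,  0.70509436])}
{'time_s': 0.1, 'qpos': array([ 1.18239743,  0.33285009, -0.06470065,  1.46087087,  0.02160395,
        1.34989237, -0.08849361]), 'dq': array([ 0.00060593, -0.00036646,  0.00209636, -0.00153249, -0.00087085,
       -0.00160774,  0.00043548]), 'tau': array([ 1.26750594e-03, -6.26746202e+01,  4.94113122e-02, -3.92425168e+01,
        1.63136719e-02,  7.04589504e-03, -1.64873632e-04]), 'tcp_pos': array([ 0.22341641, -0.58329249,  0.19796319]), 'orientation': array([-6.45039694e-04,  9.83317765e-01,  1.81894843e-01, -1.51272901e-04]), 'force': array([-0.31034101, -0.03362442,  0.05466545]), 'wrist_torque': array([0.01577026, 0.01470595, 0.02036795]), 'grip_force': 0.0, 'opening': 0.08537955067767408}
```

```bash
sed -i "s/np.array(c\['rotation'\]).reshape(3,3)/rm(c['rotation'])/" h.py
cat >> h.py <<'E'
from scipy.spatial.transform import Rotation as R
def rm(q): return R.from_quat([q[1],q[2],q[3],q[0]]).as_matrix()
E
cat h.py|head -12
```

```text
import numpy as np, cv2
from plant import arm, imaging, finish_job
def snap(n,f):
    c=imaging.camera(n); cv2.imwrite('pics/'+f,cv2.cvtColor(c['image'],cv2.COLOR_RGB2BGR)); return c
def ray(c,u,v,z):
    d=np.array([(u-c['cx'])/c['fx'],-(v-c['cy'])/c['fy'],-1.]); d=rm(c['rotation'])@d
    p=np.array(c['xyz']); return p+d*(z-p[2])/d[2]
def proj(c,P):
    q=rm(c['rotation']).T@(np.array(P)-np.array(c['xyz'])); return np.array([c['cx']+c['fx']*q[0]/-q[2], c['cy']-c['fy']*q[1]/-q[2]])
from scipy.spatial.transform import Rotation as R
def rm(q): return R.from_quat([q[1],q[2],q[3],q[0]]).as_matrix()
```

View pics/scene0.png

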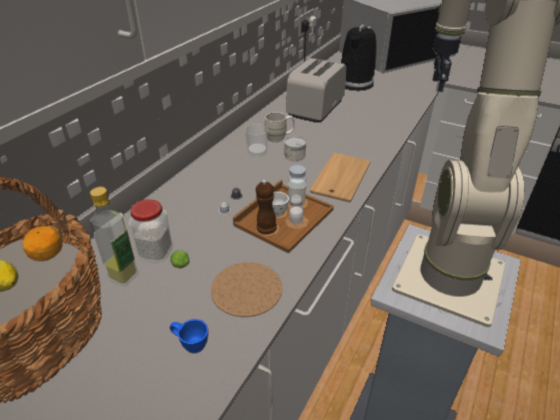

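View pics/top0.png

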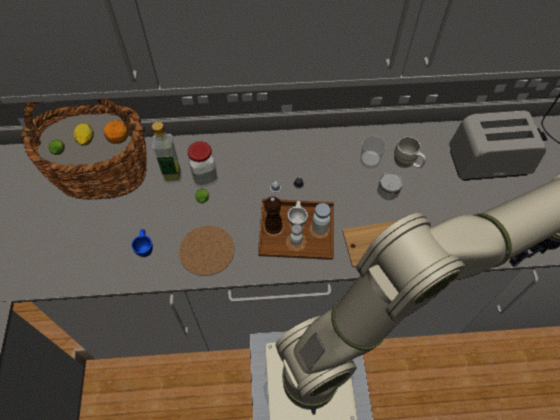

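The top view shows the mill at (273,215), the shaker at (296,238), the jar at (321,220), the mat at (207,250) and the board, partly hidden by the arm, at about (372,243). What could pass for the cup: the white dotted cup (297,215), the blue cup (143,243), the mug (408,150) and the food tin (391,186). By the description it is the white cup on the tray; I'll check that in a close crop.

Run:
```python
from h import *
a=cv2.imread('pics/top0.png')[185:270,245:350]; cv2.imwrite('pics/c1.png',cv2.resize(a,None,fx=7,fy=7,interpolation=cv2.INTER_CUBIC))
a=cv2.imread('pics/scene0.png')[145:255,225:375]; cv2.imwrite('pics/c2.png',cv2.resize(a,None,fx=5.3,fy=5.3,interpolation=cv2.INTER_CUBIC))
```

```text
(no output)
```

View pics/c1.png

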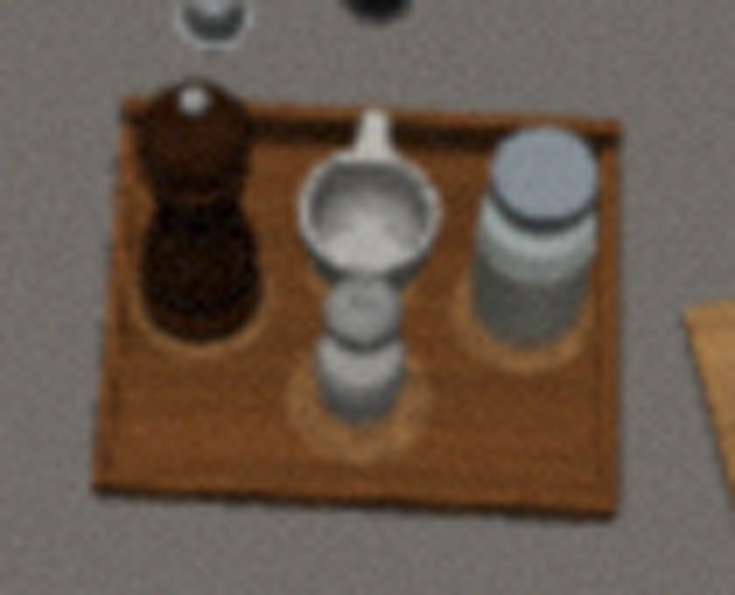

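View pics/c2.png

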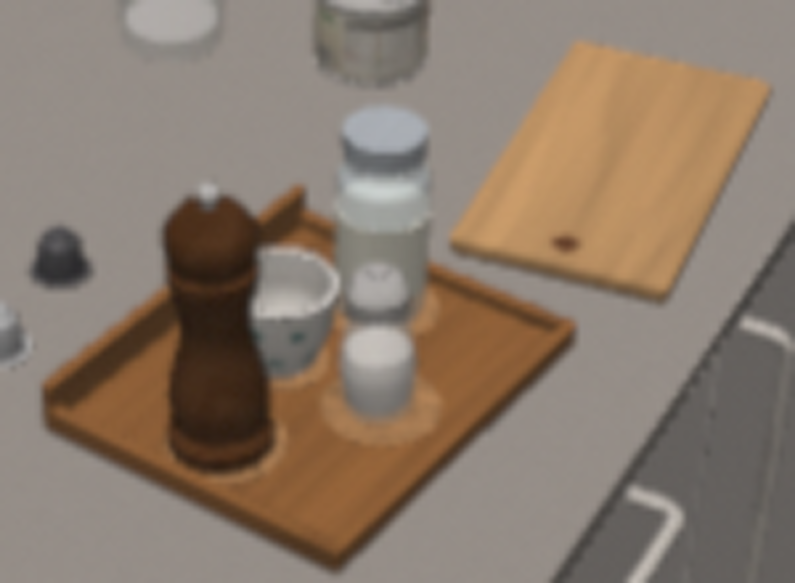

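The crops confirm it: the white dotted cup has its handle towards the back panel. The mill is on the left spot, the shaker in front, the jar on the right.

Run:
```python
from h import *
T=imaging.camera('top');S=imaging.camera('scene')
def t(n,u,v,z): print('top',n,(ray(T,245+u/7-.43,185+v/7-.43,z)*1e3).round(1))
def s(n,u,v,z): print('scn',n,(ray(S,225+u/5.3-.4,145+v/5.3-.4,z)*1e3).round(1))
t('mill',193,98,.170);s('mill',208,190,.170)
t('millfoot',200,270,.055)
t('shak',365,303,.09);s('shak',378,285,.09)
t('jar',547,172,.128);s('jar',386,130,.128)
t('cup',369,212,.063)
for n,u,v,z in[('FL',97,490,.018),('FR',613,515,.018),('BL',125,100,.034),('BR',620,122,.034)]: t(n,u,v,z)
for n,u,v,z in[('N',335,568,.018),('R',573,328,.018),('BL',45,390,.034),('BR',300,190,.034)]: s(n,u,v,z)
for u,v in[(580,42),(770,88),(665,298),(452,242)]: s('board',u,v,.016)
for C,w,hsv in((T,'top',0),(S,'scn',0)):
    im=cv2.cvtColor(C['image'],cv2.COLOR_RGB2BGR); h=cv2.cvtColor(im,cv2.COLOR_BGR2HSV)
    m=((h[...,0]<20)&(h[...,1]>70)).astype(np.uint8)
    u,v=(207,250) if w=='top' else (246,288)
    n,l,st,ce=cv2.connectedComponentsWithStats(m); k=l[v,u]
    print(w,st[k],ce[k]); p=np.argwhere(l==k)
    hull=cv2.convexHull(p[:,::-1].astype(np.int32)); 
    q=np.array([ray(C,a,b,.009)[:2] for a,b in hull[:,0]]); print(cv2.minEnclosingCircle((q*1e3).astype(np.float32)), (q.min(0)+q.max(0))*500)
    g=np.array([ray(C,*x,.002)[:2] for x in ([(143,246)] if w=='top' else [(193,343)])]);print('blue',g)
print('tin',ray(T,391,183,.058),'lime',ray(T,202,196,.025))
```

```text
top mill [498.3  69.1 170. ]
scn mill [497.8  68.4 170. ]
top millfoot [479.6  68.1  55. ]
top shak [438.2  -1.5  90. ]
scn shak [435.9   1.   90. ]
top jar [476.4 -83.  128. ]
scn jar [473.8 -80.5 128. ]
top cup [499.8  -9.7  63. ]
top FL [391.5 120.1  18. ]
top FR [ 363.1 -107.7   18. ]
top BL [585.7  96.6  34. ]
top BR [ 557.4 -133.9   34. ]
scn N [390.  133.6  18. ]
scn R [ 364.6 -102.9   18. ]
scn BL [581.2 102.2  34. ]
scn BR [ 552.2 -128.2   34. ]
scn board [ 485.1 -392.8   16. ]
scn board [ 355.6 -399.    16. ]
scn board [ 330.8 -156.4   16. ]
scn board [ 460.7 -147.1   16. ]
top [ 179  226   56   50 2190] [206.16118721 250.20136986]
((425.3900146484375, 283.57171630859375), 88.19839477539062) [424.33017255 282.39744848]
blue [[0.45531915 0.48418913]]
scn [ 211  262   71   55 3044] [245.99375821 289.11596583]
((424.4704284667969, 286.00408935546875), 87.7596664428711) [424.11396289 285.59388033]
blue [[0.44366369 0.47388025]]
tin [ 0.60289335 -0.32977179  0.058     ] lime [0.61649585 0.29572671 0.025     ]
```

>>> drive_tool(
  travel=[
    [0,0,-9],
    [0,0,-9],
    [0,0,-9],
    [0,0,-9],
    [0,0,-9],
    [0,0,-9],
    [0,0,-9],
    [0,0,-9],
  ],
  turn=[
    [0,0,-6.9],
    [0,0,-6.9],
    [0,0,-6.9],
    [0,0,-6.9],
    [0,0,-6.9],
    [0,0,-6.9],
    [0,0,-6.9],
    [0,0,-6.9],
  ],
  fingers=[1,1,1,1,1,1,1,1],
)

```text
time_s: 0.87
tcp_pos: [0.2235, -0.5836, 0.271]
orientation: [-0.0, 0.785, 0.619, 0.0]
force: [0.2, -0.8, 0.3]
opening: 0.0855
grip_force: 0.0
```

>>> drive_tool(
  travel=[
    [0,0,0],
    [0,0,0],
    [32,17,0],
    [32,17,0],
    [32,17,0],
    [32,17,0],
    [32,17,0],
    [32,17,0],
  ],
  turn=[
    [0,0,-6.9],
    [0,0,-6.9],
    [0,0,0],
    [0,0,0],
    [0,0,0],
    [0,0,0],
    [0,0,0],
    [0,0,0],
  ],
  fingers=[1,1,1,1,1,1,1,1],
)

```text
time_s: 1.53
tcp_pos: [0.3261, -0.39, 0.2706]
orientation: [0.0, 0.707, 0.707, -0.0]
force: [0.5, -0.7, -0.3]
opening: 0.0851
grip_force: 0.0
```

>>> drive_tool(
  travel=[
    [28,11,0],
    [28,11,0],
    [28,11,0],
    [28,11,0],
    [28,11,0],
    [28,11,0],
    [28,11,0],
    [28,11,0],
  ],
  turn=[
    [0,0,0],
    [0,0,0],
    [0,0,0],
    [0,0,0],
    [0,0,0],
    [0,0,0],
    [0,0,0],
    [0,0,0],
  ],
  fingers=[1,1,1,1,1,1,1,1],
)

```text
time_s: 2.2
tcp_pos: [0.4141, -0.1663, 0.2707]
orientation: [0.0, 0.707, 0.707, -0.0]
force: [0.7, -0.2, -0.2]
opening: 0.0857
grip_force: 0.0
```

>>> drive_tool(
  travel=[
    [29,11,0],
    [29,11,0],
    [29,11,0],
    [29,11,0],
    [29,11,0],
    [29,11,0],
    [29,9,0],
    [29,9,0],
  ],
  turn=[
    [0,0,0],
    [0,0,0],
    [0,0,0],
    [0,0,0],
    [0,0,0],
    [0,0,0],
    [0,0,0],
    [0,0,0],
  ],
  fingers=[1,1,1,1,1,1,1,1],
)

```text
time_s: 2.87
tcp_pos: [0.4983, 0.0655, 0.2708]
orientation: [0.0, 0.707, 0.707, 0.0]
force: [0.8, 0.2, -0.7]
opening: 0.0853
grip_force: 0.0
```

Run:
```python
from h import *
c=snap('wrist','w1.png');T=snap('top','t1.png');print(c['xyz'],c['rotation'],c['fx'],arm.sense()['tcp_pos'])
for P in [(.498,.069,.17),(.437,0,.098),(.475,-.082,.128),(.5,-.008,.063)]: print(proj(c,P))
```

```text
[0.49710292 0.13926106 0.4461293 ] [ 9.89130151e-01 -1.47040967e-01 -5.46295420e-05 -7.04206264e-04] 326.4063125383623 [0.49807891 0.06949627 0.27075015]
[279.81273841 196.58207389]
[226.33258409 239.61460878]
[259.38824954 317.10837351]
[281.14802349 235.07937332]
```

View pics/w1.png

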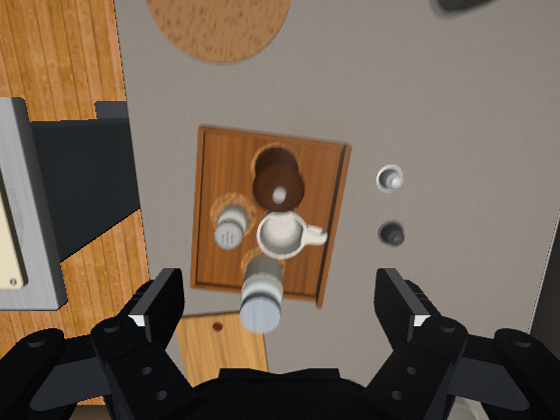

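The wrist view shows the knob at (279,195), the shaker cap at (229,239), the jar cap at (261,311) and the cup at (281,234). These agree with the estimates, except that the jar is about 5 mm towards +y.

>>> drive_tool(
  travel=[
    [0,0,20],
    [0,0,20],
    [0,0,20],
    [0,0,20],
    [0,0,20],
    [0,0,20],
    [0,0,15],
    [0,0,10],
  ],
  turn=[
    [0,0,0],
    [0,0,0],
    [0,0,0],
    [0,0,0],
    [0,0,0],
    [0,0,0],
    [0,0,0],
    [0,0,0],
  ],
  fingers=[1,1,1,1,1,1,1,1],
)

```text
time_s: 3.63
tcp_pos: [0.4972, 0.0635, 0.124]
orientation: [-0.001, 0.708, 0.707, -0.001]
force: [-0.7, -0.3, -0.1]
opening: 0.0855
grip_force: 0.0
```

>>> drive_tool(
  travel=[
    [0,0,0],
    [0,0,0],
    [0,0,0],
    [0,0,0],
    [0,0,0],
    [0,0,0],
    [0,0,0],
    [0,0,0],
  ],
  turn=[
    [0,0,0],
    [0,0,0],
    [0,0,0],
    [0,0,0],
    [0,0,0],
    [0,0,0],
    [0,0,0],
    [0,0,0],
  ],
  fingers=[0.9,0.8,0.7,0.65,0.6,0.55,0.5,0.3],
)

```text
time_s: 4.3
tcp_pos: [0.4981, 0.0641, 0.1259]
orientation: [0.0, 0.707, 0.707, 0.0]
force: [-0.3, -0.1, -0.3]
opening: 0.0319
grip_force: 0.0
```

>>> drive_tool(
  travel=[
    [0,0,0],
    [0,0,0],
    [0,0,0],
    [0,0,0],
    [0,0,0],
    [0,0,0],
    [0,0,0],
    [0,0,0],
  ],
  turn=[
    [0,0,0],
    [0,0,0],
    [0,0,0],
    [0,0,0],
    [0,0,0],
    [0,0,0],
    [0,0,0],
    [0,0,0],
  ],
  fingers=[0,0,0,0,0,0,0,0],
)

```text
time_s: 4.97
tcp_pos: [0.5005, 0.0644, 0.1287]
orientation: [0.002, 0.708, 0.707, 0.002]
force: [-2.9, -1.3, 24.5]
opening: 0.0079
grip_force: 68.2
```

Run:
```python
from h import *
c=snap('wrist','w2.png');S=snap('scene','s2.png');T=snap('top','t2.png');s=arm.sense();print(s['tcp_pos'],s['opening'],s['grip_force'],s['force'])
a=cv2.resize(S['image'][140:260,220:360],None,fx=3.3,fy=3.3)[...,::-1];b=cv2.resize(c['image'],(462,346))[...,::-1]
o=np.zeros((400,800,3),np.uint8);o[:396,:462]=a[:396,:462];o[:346,462:]=b[:,60:398];cv2.imwrite('pics/m2.png',o)
```

```text
[0.50044878 0.06438919 0.12870197] 0.007762247911903527 68.21215423853573 [-2.12619411 -2.08073285 24.29966249]
```

View pics/m2.png

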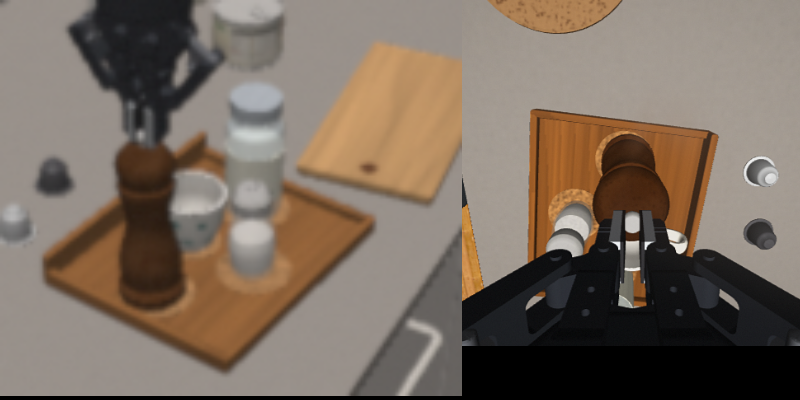

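```bash
python3 - <<'E'
from h import *
p=arm.sense()['tcp_pos']
for n in('wrist','scene','top'):
    c=imaging.camera(n); print(n,[proj(c,p+[0,0,d]).round(1) for d in(0,.02,.045)],[proj(c,(.498,.069,z)).round(1) for z in (.008,.128,.162,.173)])
E
python3 - <<'E'
import cv2,numpy as np
a=cv2.imread('pics/w2.png')[140:420,130:430];b=cv2.imread('pics/s2.png')[130:235,225:300]
o=np.zeros((560,800,3),np.uint8);o[:373,:400]=cv2.resize(a,(400,373));o[:560,400:]=cv2.resize(b,(400,560));cv2.imwrite('pics/m3.png',o)
E
```

```text
wrist [array([280.8, 245.3]), array([281.3, 260.3]), array([282. , 284.5])] [array([276.7, 190.1]), array([276.6, 237.5]), array([276.5, 263.6]), array([276.5, 274.5])]
scene [array([264. , 192.2]), array([263.9, 186.1]), array([263.7, 178.2])] [array([264.7, 227.8]), array([264. , 193.5]), array([263.7, 183.1]), array([263.7, 179.6])]
top [array([273.7, 205.2]), array([273.7, 201.7]), array([273.7, 197.2])] [array([272.6, 225.4]), array([272.3, 206.1]), array([272.2, 200.1]), array([272.2, 198.1])]
```

View pics/m3.png

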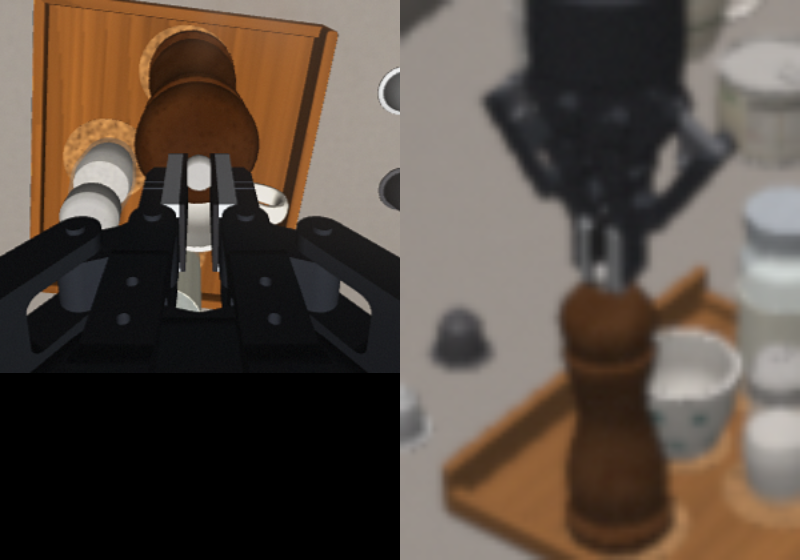

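The reported TCP z is 0.129, but the images put the real fingertips at about z 0.162, shut on the knob. So the tips sit about 33 mm higher than the reported TCP, and about 46 mm higher when open; the w1 picture's pad spacing gives the same figure. The mill stands undisturbed. I'll open, go lower and watch the force.

>>> drive_tool(
  travel=[
    [0,0,0],
    [0,0,0],
    [0,0,0],
    [0,0,0],
    [0,0,0],
    [0,0,0],
    [0,0,0],
    [0,0,0],
  ],
  turn=[
    [0,0,0],
    [0,0,0],
    [0,0,0],
    [0,0,0],
    [0,0,0],
    [0,0,0],
    [0,0,0],
    [0,0,0],
  ],
  fingers=[0.2,0.4,0.6,0.8,1,1,1,1],
)

```text
time_s: 5.93
tcp_pos: [0.4978, 0.0641, 0.1255]
orientation: [-0.0, 0.707, 0.707, -0.0]
force: [0.2, 0.4, -0.0]
opening: 0.0857
grip_force: 0.0
```

>>> drive_tool(
  travel=[
    [2,0,0],
    [2,0,0],
    [1,0,0],
    [0,0,0],
    [0,0,10],
    [0,0,8],
    [0,0,0],
    [0,0,0],
  ],
  turn=[
    [0,0,0],
    [0,0,0],
    [0,0,0],
    [0,0,0],
    [0,0,0],
    [0,0,0],
    [0,0,0],
    [0,0,0],
  ],
  fingers=[1,1,1,1,1,1,1,1],
)

```text
time_s: 6.6
tcp_pos: [0.4975, 0.069, 0.1068]
orientation: [-0.001, 0.707, 0.707, -0.001]
force: [0.8, -0.2, 0.1]
opening: 0.0854
grip_force: 0.0
```

Run:
```python
from h import *
c=snap('wrist','w4.png');S=snap('scene','s4.png');s=arm.sense();print(s['tcp_pos'],s['opening'],s['grip_force'],s['force'])
o=np.zeros((560,800,3),np.uint8);o[:373,:400]=cv2.resize(c['image'][140:420,130:430],(400,373))[...,::-1];o[:560,400:]=cv2.resize(S['image'][130:235,225:300],(400,560))[...,::-1];cv2.imwrite('pics/m4.png',o)
print(proj(c,(.498,.069,.173)))
```

```text
[0.49803941 0.0691685  0.10764616] 0.08556327143705668 0.0 [1.3795187 0.0599399 0.4334158]
[283.07525488 312.24187926]
```

View pics/m4.png

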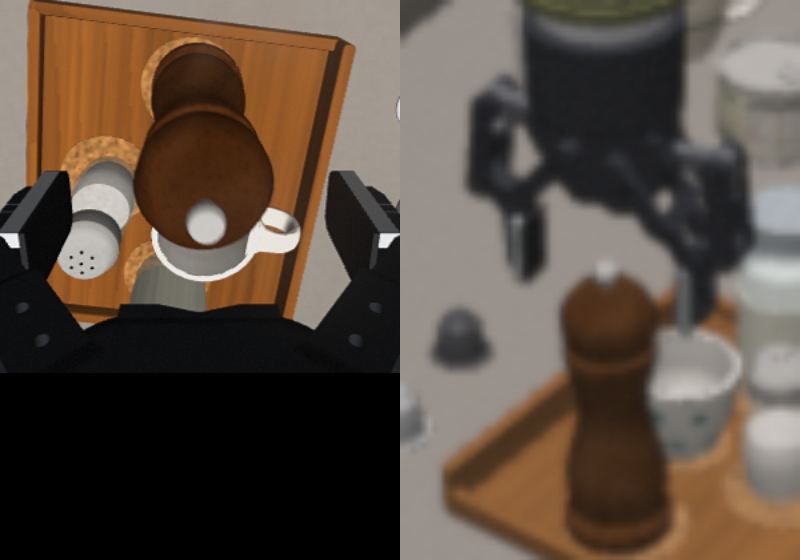

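The mill stands, the knob is centred between the open fingers at crop (206,222), and the tips are at about head-top height. I'll go down 16 mm more and close.

>>> drive_tool(
  travel=[
    [0,0,6],
    [0,0,6],
    [0,0,4],
    [0,0,0],
    [0,0,0],
    [0,0,0],
    [0,0,0],
    [0,0,0],
  ],
  turn=[
    [0,0,0],
    [0,0,0],
    [0,0,0],
    [0,0,0],
    [0,0,0],
    [0,0,0],
    [0,0,0],
    [0,0,0],
  ],
  fingers=[1,1,1,0.9,0.8,0.75,0.7,0.65],
)

```text
time_s: 7.37
tcp_pos: [0.4982, 0.0692, 0.0919]
orientation: [0.0, 0.707, 0.707, 0.0]
force: [-1.0, 0.4, 0.5]
opening: 0.0554
grip_force: 0.0
```

>>> drive_tool(
  travel=[
    [0,0,0],
    [0,0,0],
    [0,0,0],
    [0,0,0],
    [0,0,0],
    [0,0,0],
    [0,0,0],
    [0,0,0],
  ],
  turn=[
    [0,0,0],
    [0,0,0],
    [0,0,0],
    [0,0,0],
    [0,0,0],
    [0,0,0],
    [0,0,0],
    [0,0,0],
  ],
  fingers=[0.6,0.55,0.5,0.4,0.2,0,0,0],
)

```text
time_s: 8.03
tcp_pos: [0.4985, 0.0692, 0.0924]
orientation: [0.0, 0.707, 0.707, 0.0]
force: [-1.4, -0.7, 8.2]
opening: 0.0456
grip_force: 60.1
```

>>> drive_tool(
  travel=[
    [0,0,-8],
    [0,0,-22],
    [0,0,-26],
    [0,0,-28],
    [0,0,-28],
    [0,0,-24],
    [0,0,-16],
    [0,0,0],
  ],
  turn=[
    [0,0,0],
    [0,0,0],
    [0,0,0],
    [0,0,0],
    [0,0,0],
    [0,0,0],
    [0,0,0],
    [0,0,0],
  ],
  fingers=[0,0,0,0,0,0,0,0],
)

```text
time_s: 8.7
tcp_pos: [0.4994, 0.0697, 0.2472]
orientation: [0.002, 0.707, 0.707, 0.002]
force: [-0.4, 0.2, -1.3]
opening: 0.0454
grip_force: 61.9
```

>>> drive_tool(
  travel=[
    [-12,-2,0],
    [-24,-5,0],
    [-30,-6,0],
    [-30,-6,0],
    [-30,-6,0],
    [-30,-6,0],
    [-30,-6,0],
    [-30,-6,0],
  ],
  turn=[
    [0,0,0],
    [0,0,0],
    [0,0,0],
    [0,0,0],
    [0,0,0],
    [0,0,0],
    [0,0,0],
    [0,0,0],
  ],
  fingers=[0,0,0,0,0,0,0,0],
)

```text
time_s: 9.37
tcp_pos: [0.4538, -0.1481, 0.2429]
orientation: [-0.0, 0.707, 0.707, -0.0]
force: [0.9, -0.3, -2.3]
opening: 0.0453
grip_force: 61.9
```

>>> drive_tool(
  travel=[
    [-30,-6,0],
    [-30,-6,0],
    [-30,-6,0],
    [-30,-6,0],
    [-30,-6,0],
    [-22,-3,0],
    [-12,-2,0],
    [0,0,0],
  ],
  turn=[
    [0,0,0],
    [0,0,0],
    [0,0,0],
    [0,0,0],
    [0,0,0],
    [0,0,0],
    [0,0,0],
    [0,0,0],
  ],
  fingers=[0,0,0,0,0,0,0,0],
)

```text
time_s: 10.03
tcp_pos: [0.4183, -0.3331, 0.2424]
orientation: [-0.001, 0.709, 0.706, -0.0]
force: [0.7, -0.0, -2.0]
opening: 0.0456
grip_force: 61.9
```

>>> drive_tool(
  travel=[
    [-12,0,0],
    [-12,0,0],
    [-6,0,0],
    [0,0,20],
    [0,0,25],
    [0,0,25],
    [0,0,25],
    [0,0,15],
  ],
  turn=[
    [0,0,0],
    [0,0,0],
    [0,0,0],
    [0,0,0],
    [0,0,0],
    [0,0,0],
    [0,0,0],
    [0,0,0],
  ],
  fingers=[0,0,0,0,0,0,0,0],
)

```text
time_s: 10.7
tcp_pos: [0.4191, -0.36, 0.1311]
orientation: [-0.001, 0.707, 0.707, -0.0]
force: [-0.4, -0.4, -2.6]
opening: 0.046
grip_force: 61.9
```

>>> drive_tool(
  travel=[
    [0,0,10],
    [0,0,5],
    [0,0,5],
    [0,0,4],
    [0,0,3],
    [0,0,0],
    [0,0,0],
    [0,0,0],
  ],
  turn=[
    [0,0,0],
    [0,0,0],
    [0,0,0],
    [0,0,0],
    [0,0,0],
    [0,0,0],
    [0,0,0],
    [0,0,0],
  ],
  fingers=[0,0,0,0,0,0,0,0],
)

```text
time_s: 11.37
tcp_pos: [0.42, -0.361, 0.1073]
orientation: [0.0, 0.707, 0.707, -0.0]
force: [-0.4, -0.7, -1.1]
opening: 0.0455
grip_force: 61.9
```

>>> drive_tool(
  travel=[
    [0,0,1],
    [0,0,1],
    [0,0,1],
    [0,0,1],
    [0,0,1],
    [0,0,1],
    [0,0,0],
    [0,0,0],
  ],
  turn=[
    [0,0,0],
    [0,0,0],
    [0,0,0],
    [0,0,0],
    [0,0,0],
    [0,0,0],
    [0,0,0],
    [0,0,0],
  ],
  fingers=[0,0,0,0,0,0,0,0],
)

```text
time_s: 12.03
tcp_pos: [0.4198, -0.3608, 0.1007]
orientation: [0.0, 0.707, 0.707, -0.0]
force: [-0.2, -0.4, -1.3]
opening: 0.0461
grip_force: 61.9
```

>>> drive_tool(
  travel=[
    [0,0,0.5],
    [0,0,0.5],
    [0,0,0.5],
    [0,0,0],
    [0,0,0],
    [0,0,0],
    [0,0,0],
    [0,0,0],
  ],
  turn=[
    [0,0,0],
    [0,0,0],
    [0,0,0],
    [0,0,0],
    [0,0,0],
    [0,0,0],
    [0,0,0],
    [0,0,0],
  ],
  fingers=[0,0,0,0,0,0,0,0],
)

```text
time_s: 12.7
tcp_pos: [0.4201, -0.3613, 0.1005]
orientation: [0.001, 0.707, 0.707, -0.0]
force: [-1.7, 1.5, 9.7]
opening: 0.0459
grip_force: 62.9
```

>>> drive_tool(
  travel=[
    [0,0,0],
    [0,0,0],
    [0,0,0],
    [0,0,0],
    [0,0,-10],
    [0,0,-25],
    [0,0,-30],
    [0,0,-30],
  ],
  turn=[
    [0,0,0],
    [0,0,0],
    [0,0,0],
    [0,0,0],
    [0,0,0],
    [0,0,0],
    [0,0,0],
    [0,0,0],
  ],
  fingers=[0.6,0.7,0.8,1,1,1,1,1],
)

```text
time_s: 13.37
tcp_pos: [0.4195, -0.3604, 0.1958]
orientation: [-0.0, 0.707, 0.707, 0.0]
force: [-0.4, 0.3, 0.4]
opening: 0.0858
grip_force: 0.0
```

>>> drive_tool(
  travel=[
    [20,4,0],
    [40,8,0],
    [40,8,0],
    [40,8,0],
    [40,8,0],
    [40,8,0],
    [40,8,0],
    [23,3,0],
  ],
  turn=[
    [0,0,0],
    [0,0,0],
    [0,0,0],
    [0,0,0],
    [0,0,0],
    [0,0,0],
    [0,0,0],
    [0,0,0],
  ],
  fingers=[1,1,1,1,1,1,1,1],
)

```text
time_s: 14.03
tcp_pos: [0.4756, -0.0729, 0.1953]
orientation: [0.001, 0.706, 0.708, 0.001]
force: [-0.3, 0.3, -0.2]
opening: 0.0853
grip_force: 0.0
```

Run:
```python
from h import *
c=snap('wrist','w5.png');s=arm.sense();print(s['tcp_pos'],s['force'])
T=snap('top','t5.png');S=snap('scene','s5.png')
print(proj(c,(.475,-.080,.128)),proj(S,(.42,-.361,.181)),proj(S,(.42,-.361,.016)))
o=np.zeros((560,800,3),np.uint8);o[:420]=0;o[:372,:496]=cv2.resize(c['image'],(496,372))[...,::-1]
o[:372,500:800]=cv2.resize(S['image'][120:244,275:375],(300,372))[...,::-1];cv2.imwrite('pics/m5.png',o[:372])
```

```text
[ 0.47603224 -0.06949758  0.19550126] [-0.25615224  4.13858929 -0.05593701]
[279.32864194 220.26631831] [352.95362069 117.36363083] [347.98133812 161.5433583 ]
```

View pics/m5.png

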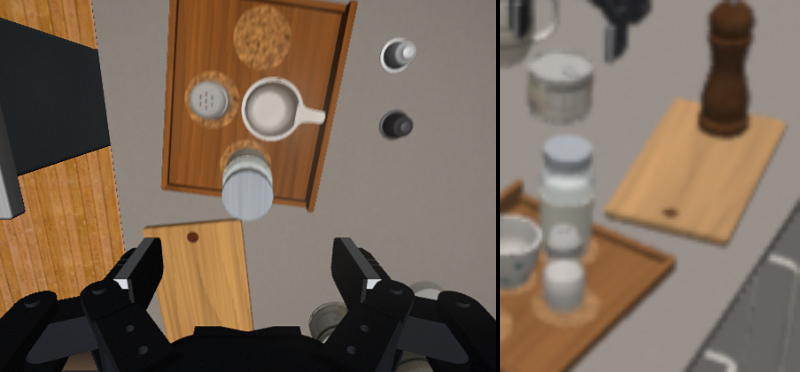

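The mill stands upright on the board, at right in the scene crop. The jar cap is at wrist pixel (279,214), which puts the jar at about (0.475, -0.076).

>>> drive_tool(
  travel=[
    [-2,0,0],
    [0,0,0],
    [0,0,20],
    [0,0,25],
    [0,0,25],
    [0,0,10],
    [0,0,0],
    [0,0,0],
  ],
  turn=[
    [0,0,0],
    [0,0,0],
    [0,0,0],
    [0,0,0],
    [0,0,0],
    [0,0,0],
    [0,0,0],
    [0,0,0],
  ],
  fingers=[1,1,1,1,1,1,1,1],
)

```text
time_s: 14.85
tcp_pos: [0.475, -0.0804, 0.1147]
orientation: [-0.0, 0.708, 0.706, 0.0]
force: [0.2, 0.4, 1.5]
opening: 0.0856
grip_force: 0.0
```

>>> drive_tool(
  travel=[
    [4,0,0],
    [0,0,15],
    [0,0,20],
    [0,0,20],
    [0,0,12],
    [0,0,5],
    [0,0,0],
    [0,0,0],
  ],
  turn=[
    [0,0,0],
    [0,0,0],
    [0,0,0],
    [0,0,0],
    [0,0,0],
    [0,0,0],
    [0,0,0],
    [0,0,0],
  ],
  fingers=[1,1,1,1,1,1,1,0.9],
)

```text
time_s: 15.52
tcp_pos: [0.4757, -0.0758, 0.0432]
orientation: [0.0, 0.707, 0.707, 0.0]
force: [0.7, 0.1, -0.2]
opening: 0.077
grip_force: 0.0
```

>>> drive_tool(
  travel=[
    [0,0,0],
    [0,0,0],
    [0,0,0],
    [0,0,0],
    [0,0,0],
    [0,0,0],
    [0,0,0],
    [0,0,0],
  ],
  turn=[
    [0,0,0],
    [0,0,0],
    [0,0,0],
    [0,0,0],
    [0,0,0],
    [0,0,0],
    [0,0,0],
    [0,0,0],
  ],
  fingers=[0.8,0.75,0.7,0.65,0.6,0.5,0.2,0],
)

```text
time_s: 16.18
tcp_pos: [0.4754, -0.076, 0.0431]
orientation: [0.0, 0.707, 0.707, 0.0]
force: [-2.7, 0.6, 8.5]
opening: 0.05
grip_force: 60.5
```

>>> drive_tool(
  travel=[
    [0,0,0],
    [0,0,0],
    [0,0,0],
    [0,0,0],
    [0,0,0],
    [0,0,0],
    [0,0,0],
    [0,0,0],
  ],
  turn=[
    [0,0,0],
    [0,0,0],
    [0,0,0],
    [0,0,0],
    [0,0,0],
    [0,0,0],
    [0,0,0],
    [0,0,0],
  ],
  fingers=[0,0,0,0,0,0,0,0],
)

```text
time_s: 16.85
tcp_pos: [0.4754, -0.076, 0.043]
orientation: [0.0, 0.707, 0.707, 0.0]
force: [-1.5, -0.4, 9.6]
opening: 0.05
grip_force: 60.5
```

>>> drive_tool(
  travel=[
    [0,0,-10],
    [0,0,-20],
    [0,0,-25],
    [0,0,-15],
    [-15,-5,0],
    [-25,-8,0],
    [-25,-8,0],
    [-25,-8,0],
  ],
  turn=[
    [0,0,0],
    [0,0,0],
    [0,0,0],
    [0,0,0],
    [0,0,0],
    [0,0,0],
    [0,0,0],
    [0,0,0],
  ],
  fingers=[0,0,0,0,0,0,0,0],
)

```text
time_s: 17.52
tcp_pos: [0.4454, -0.1666, 0.1128]
orientation: [0.0, 0.707, 0.707, -0.0]
force: [1.0, -1.4, -1.4]
opening: 0.0495
grip_force: 63.0
```

>>> drive_tool(
  travel=[
    [-25,-8,0],
    [-25,-8,0],
    [-25,-8,0],
    [-23,-8,0],
    [-15,-4,0],
    [-5,-1,0],
    [0,0,20],
    [0,0,20],
  ],
  turn=[
    [0,0,0],
    [0,0,0],
    [0,0,0],
    [0,0,0],
    [0,0,0],
    [0,0,0],
    [0,0,0],
    [0,0,0],
  ],
  fingers=[0,0,0,0,0,0,0,0],
)

```text
time_s: 18.18
tcp_pos: [0.4098, -0.284, 0.0729]
orientation: [0.001, 0.708, 0.707, 0.0]
force: [0.3, -0.4, -2.2]
opening: 0.05
grip_force: 63.0
```

>>> drive_tool(
  travel=[
    [0,0,8],
    [0,0,5],
    [0,0,3],
    [0,0,2],
    [0,0,1],
    [0,0,1],
    [0,0,0],
    [0,0,0],
  ],
  turn=[
    [0,0,0],
    [0,0,0],
    [0,0,0],
    [0,0,0],
    [0,0,0],
    [0,0,0],
    [0,0,0],
    [0,0,0],
  ],
  fingers=[0,0,0,0,0,0,0,0],
)

```text
time_s: 18.85
tcp_pos: [0.409, -0.284, 0.0526]
orientation: [0.0, 0.707, 0.707, 0.0]
force: [0.2, 0.0, -2.1]
opening: 0.0504
grip_force: 62.9
```

>>> drive_tool(
  travel=[
    [0,0,0.7],
    [0,0,0.7],
    [0,0,0.6],
    [0,0,0],
    [0,0,0],
    [0,0,0],
    [0,0,0],
    [0,0,0],
  ],
  turn=[
    [0,0,0],
    [0,0,0],
    [0,0,0],
    [0,0,0],
    [0,0,0],
    [0,0,0],
    [0,0,0],
    [0,0,0],
  ],
  fingers=[0,0,0,0,0,0,0,0],
)

```text
time_s: 19.52
tcp_pos: [0.4091, -0.2842, 0.0511]
orientation: [0.001, 0.707, 0.707, -0.0]
force: [-2.2, 1.4, 7.3]
opening: 0.0494
grip_force: 63.8
```

>>> drive_tool(
  travel=[
    [0,0,0],
    [0,0,0],
    [0,0,0],
    [0,0,-10],
    [0,0,-25],
    [0,0,-30],
    [0,0,-30],
    [0,0,-10],
  ],
  turn=[
    [0,0,0],
    [0,0,0],
    [0,0,0],
    [0,0,0],
    [0,0,0],
    [0,0,0],
    [0,0,0],
    [0,0,7],
  ],
  fingers=[0.65,0.75,0.9,1,1,1,1,1],
)

```text
time_s: 20.18
tcp_pos: [0.4106, -0.2846, 0.1602]
orientation: [0.003, 0.748, 0.663, 0.001]
force: [0.9, -0.4, 0.4]
opening: 0.0856
grip_force: 0.0
```

>>> drive_tool(
  travel=[
    [0,0,-5],
    [0,0,0],
    [0,0,0],
    [0,0,0],
    [0,0,0],
    [0,0,0],
    [0,0,0],
    [0,0,0],
  ],
  turn=[
    [0,0,7],
    [0,0,7],
    [0,0,7],
    [0,0,7],
    [0,0,7],
    [0,0,7],
    [0,0,7],
    [0,0,7],
  ],
  fingers=[1,1,1,1,1,1,1,1],
)

```text
time_s: 20.85
tcp_pos: [0.4089, -0.2837, 0.161]
orientation: [0.0, 0.973, 0.23, 0.0]
force: [-0.4, -0.3, -0.6]
opening: 0.0851
grip_force: 0.0
```

>>> drive_tool(
  travel=[
    [0,0,0],
    [0,0,0],
    [0,0,0],
    [0,0,0],
    [4,-30,0],
    [4,-35,0],
    [4,-35,0],
    [4,-35,0],
  ],
  turn=[
    [0,0,7],
    [0,0,7],
    [0,0,7],
    [0,0,6],
    [0,0,0],
    [0,0,0],
    [0,0,0],
    [0,0,0],
  ],
  fingers=[1,1,1,1,1,1,1,1],
)

```text
time_s: 21.52
tcp_pos: [0.4249, -0.1472, 0.1609]
orientation: [0.0, 1.0, -0.001, 0.0]
force: [0.5, -0.6, -0.3]
opening: 0.0858
grip_force: 0.0
```

Run:
```python
from h import *
s=arm.sense();print(s['tcp_pos'],s['orientation'],s['qpos'])
```

```text
[ 0.42491357 -0.14724671  0.16091663] [ 1.83538956e-04  9.99999796e-01 -5.33856698e-04  3.00169478e-04] [ 8.44475233e-01  9.35780438e-04 -6.04458996e-01  1.92464783e+00
  7.95717667e-04  1.21550469e+00 -1.33212397e+00]
```

>>> drive_tool(
  travel=[
    [3,-25,0],
    [3,-30,0],
    [3,-30,0],
    [3,-25,0],
    [2,-20,0],
    [0,-12,0],
    [0,-4,0],
    [0,0,0],
  ],
  turn=[
    [0,0,0],
    [0,0,0],
    [0,0,0],
    [0,0,0],
    [0,0,0],
    [0,0,0],
    [0,0,0],
    [0,0,0],
  ],
  fingers=[1,1,1,1,1,1,1,1],
)

```text
time_s: 22.18
tcp_pos: [0.4391, -0.002, 0.1607]
orientation: [0.0, 1.0, 0.001, 0.0]
force: [-0.3, -0.3, 0.8]
opening: 0.0856
grip_force: 0.0
```

Run:
```python
from h import *
c=snap('wrist','w6.png');s=arm.sense();print(s['tcp_pos'],s['force'],s['qpos'][6])
S=snap('scene','s6.png')
print(proj(c,(.44,0,.098)),proj(c,(.45,0,.098)),proj(c,(.44,.01,.098)),proj(c,(.5,-.008,.063)))
o=np.zeros((372,800,3),np.uint8);o[:372,:496]=cv2.resize(c['image'],(496,372))[...,::-1]
o[:372,500:800]=cv2.resize(S['image'][100:224,275:375],(300,372))[...,::-1];cv2.imwrite('pics/m6.png',o)
```

```text
[ 0.43902919 -0.00315683  0.16054782] [-0.38645724 -1.47227076  0.09058508] -1.6403190444209428
[275.55545674 211.22205538] [275.52876398 198.51211127] [262.43309004 211.21233626] [285.6629055  127.96434382]
```

View pics/m6.png

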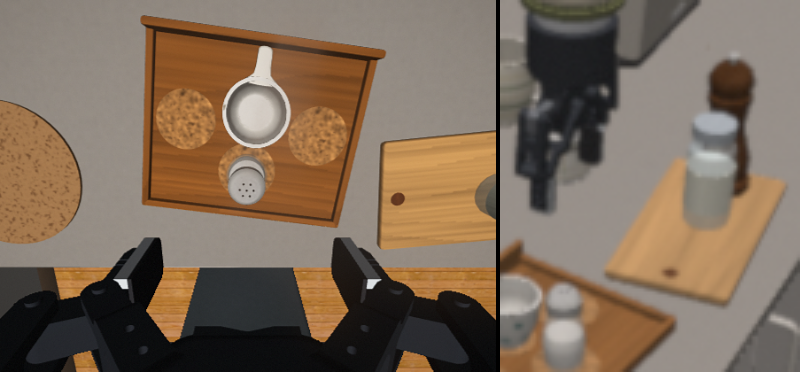

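The jar and mill both stand on the board. The shaker cap is at wrist (278,211), so (0.440, -0.001), and the cup rim centre is at (289,126), so (0.501, -0.010). I'll go down and grip the shaker.

>>> drive_tool(
  travel=[
    [1,0,20],
    [0,0,30],
    [0,0,30],
    [0,0,30],
    [0,0,22],
    [0,0,12],
    [0,0,7],
    [0,0,0],
  ],
  turn=[
    [0,0,0],
    [0,0,0],
    [0,0,0],
    [0,0,0],
    [0,0,0],
    [0,0,0],
    [0,0,0],
    [0,0,0],
  ],
  fingers=[1,1,1,1,1,1,1,1],
)

```text
time_s: 22.95
tcp_pos: [0.4396, -0.0034, 0.0086]
orientation: [-0.0, 1.0, -0.001, -0.001]
force: [0.4, -0.1, 0.6]
opening: 0.0855
grip_force: 0.0
```

>>> drive_tool(
  travel=[
    [0,0,0],
    [0,0,0],
    [0,0,0],
    [0,0,0],
    [0,0,0],
    [0,0,0],
    [0,0,0],
    [0,0,0],
  ],
  turn=[
    [0,0,0],
    [0,0,0],
    [0,0,0],
    [0,0,0],
    [0,0,0],
    [0,0,0],
    [0,0,0],
    [0,0,0],
  ],
  fingers=[0.9,0.8,0.7,0.65,0.6,0.55,0.5,0.45],
)

```text
time_s: 23.62
tcp_pos: [0.4404, -0.0029, 0.0095]
orientation: [0.0, 1.0, -0.0, 0.0]
force: [-1.1, -1.2, 3.9]
opening: 0.039
grip_force: 21.1
```

>>> drive_tool(
  travel=[
    [0,0,0],
    [0,0,0],
    [0,0,0],
    [0,0,0],
    [0,0,0],
    [0,0,0],
    [0,0,0],
    [0,0,0],
  ],
  turn=[
    [0,0,0],
    [0,0,0],
    [0,0,0],
    [0,0,0],
    [0,0,0],
    [0,0,0],
    [0,0,0],
    [0,0,0],
  ],
  fingers=[0.3,0.1,0,0,0,0,0,0],
)

```text
time_s: 24.28
tcp_pos: [0.4405, -0.0031, 0.0098]
orientation: [0.0, 1.0, -0.0, 0.0]
force: [-2.7, -0.7, 8.7]
opening: 0.0373
grip_force: 58.7
```

>>> drive_tool(
  travel=[
    [0,0,-5],
    [0,0,-10],
    [0,0,-15],
    [0,0,-20],
    [0,0,-10],
    [0,0,0],
    [-5,15,0],
    [-6,25,0],
  ],
  turn=[
    [0,0,0],
    [0,0,0],
    [0,0,0],
    [0,0,0],
    [0,0,0],
    [0,0,0],
    [0,0,0],
    [0,0,0],
  ],
  fingers=[0,0,0,0,0,0,0,0],
)

```text
time_s: 24.95
tcp_pos: [0.429, -0.0412, 0.069]
orientation: [-0.0, 1.0, 0.002, 0.0]
force: [0.0, -0.7, -1.4]
opening: 0.0369
grip_force: 59.5
```

>>> drive_tool(
  travel=[
    [-6,30,0],
    [-6,30,0],
    [-6,30,0],
    [-6,25,0],
    [-6,15,0],
    [0,9,0],
    [0,0,15],
    [0,0,15],
  ],
  turn=[
    [0,0,0],
    [0,0,0],
    [0,0,0],
    [0,0,0],
    [0,0,0],
    [0,0,0],
    [0,0,0],
    [0,0,0],
  ],
  fingers=[0,0,0,0,0,0,0,0],
)

```text
time_s: 25.62
tcp_pos: [0.3995, -0.1822, 0.0389]
orientation: [0.0, 1.0, -0.001, 0.001]
force: [0.6, 0.1, -1.5]
opening: 0.037
grip_force: 59.5
```

>>> drive_tool(
  travel=[
    [0,0,10],
    [0,0,5],
    [0,0,3],
    [0,0,1],
    [0,0,1],
    [0,0,0],
    [0,0,0],
    [0,0,0],
  ],
  turn=[
    [0,0,0],
    [0,0,0],
    [0,0,0],
    [0,0,0],
    [0,0,0],
    [0,0,0],
    [0,0,0],
    [0,0,0],
  ],
  fingers=[0,0,0,0,0,0,0,0],
)

```text
time_s: 26.28
tcp_pos: [0.3992, -0.182, 0.0196]
orientation: [0.0, 1.0, -0.0, 0.0]
force: [0.2, 0.3, -0.4]
opening: 0.0373
grip_force: 59.5
```

>>> drive_tool(
  travel=[
    [0,0,0.7],
    [0,0,0.7],
    [0,0,0.7],
    [0,0,0],
    [0,0,0],
    [0,0,0],
    [0,0,0],
    [0,0,0],
  ],
  turn=[
    [0,0,0],
    [0,0,0],
    [0,0,0],
    [0,0,0],
    [0,0,0],
    [0,0,0],
    [0,0,0],
    [0,0,0],
  ],
  fingers=[0,0,0,0,0,0,0,0],
)

```text
time_s: 26.95
tcp_pos: [0.3994, -0.1819, 0.0179]
orientation: [0.0, 1.0, -0.0, 0.0]
force: [-2.1, 1.9, 9.1]
opening: 0.0368
grip_force: 61.0
```

>>> drive_tool(
  travel=[
    [0,0,0],
    [0,0,0],
    [0,0,0],
    [0,0,0],
    [0,0,-10],
    [0,0,-30],
    [0,0,-35],
    [0,0,-25],
  ],
  turn=[
    [0,0,0],
    [0,0,0],
    [0,0,0],
    [0,0,0],
    [0,0,0],
    [0,0,0],
    [0,0,0],
    [0,0,0],
  ],
  fingers=[0.5,0.6,0.75,0.9,1,1,1,1],
)

```text
time_s: 27.62
tcp_pos: [0.3994, -0.1815, 0.1201]
orientation: [0.0, 1.0, 0.0, 0.001]
force: [1.6, 0.0, 0.7]
opening: 0.0856
grip_force: 0.0
```

>>> drive_tool(
  travel=[
    [10,-15,0],
    [18,-30,0],
    [18,-30,0],
    [18,-30,0],
    [18,-30,0],
    [14,-22,0],
    [6,-15,0],
    [0,0,0],
  ],
  turn=[
    [0,0,0],
    [0,0,0],
    [0,0,0],
    [0,0,0],
    [0,0,0],
    [0,0,0],
    [0,0,0],
    [0,0,0],
  ],
  fingers=[1,1,1,1,1,1,1,1],
)

```text
time_s: 28.28
tcp_pos: [0.502, -0.0056, 0.118]
orientation: [-0.001, 1.0, 0.002, 0.001]
force: [0.5, -0.5, -0.2]
opening: 0.0854
grip_force: 0.0
```

Run:
```python
from h import *
c=snap('wrist','w7.png');s=arm.sense();print(s['tcp_pos'],s['force'],s['qpos'][6])
S=snap('scene','s7.png')
print(proj(c,(.501,-.010,.063)),proj(c,(.511,-.010,.063)),proj(c,(.501,0,.063)))
o=np.zeros((372,800,3),np.uint8);o[:372,:496]=cv2.resize(c['image'],(496,372))[...,::-1]
o[:372,500:800]=cv2.resize(S['image'][100:224,275:375],(300,372))[...,::-1];cv2.imwrite('pics/m7.png',o)
```

```text
[ 0.5012927  -0.00792927  0.11766467] [-0.72677005 -0.28951632  0.54124031] -1.7629306455221998
[284.31984427 216.81201964] [284.44509113 203.80283371] [270.82531647 216.74908271]
```

View pics/m7.png

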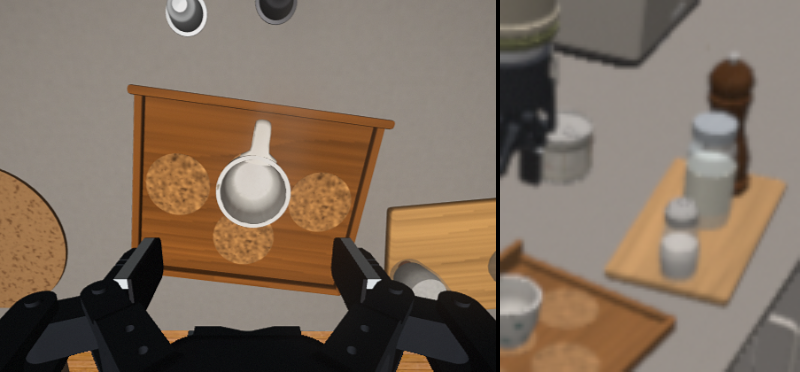

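All three stand on the board. The cup rim centre is at wrist (287,216), so about (0.502, -0.012).

>>> drive_tool(
  travel=[
    [0,2,15],
    [0,1,25],
    [0,0,30],
    [0,0,25],
    [0,0,18],
    [0,0,12],
    [0,0,0],
    [0,0,0],
  ],
  turn=[
    [0,0,0],
    [0,0,0],
    [0,0,0],
    [0,0,0],
    [0,0,0],
    [0,0,0],
    [0,0,0],
    [0,0,0],
  ],
  fingers=[1,1,1,1,1,1,1,1],
)

```text
time_s: 29.05
tcp_pos: [0.5009, -0.0136, -0.0075]
orientation: [0.0, 1.0, -0.001, -0.0]
force: [0.7, 0.5, 0.5]
opening: 0.0858
grip_force: 0.0
```

>>> drive_tool(
  travel=[
    [0,0,4],
    [0,0,2],
    [0,0,0],
    [0,0,0],
    [0,0,0],
    [0,0,0],
    [0,0,0],
    [0,0,0],
  ],
  turn=[
    [0,0,0],
    [0,0,0],
    [0,0,0],
    [0,0,0],
    [0,0,0],
    [0,0,0],
    [0,0,0],
    [0,0,0],
  ],
  fingers=[1,1,0.95,0.9,0.85,0.8,0.75,0.7],
)

```text
time_s: 29.72
tcp_pos: [0.5014, -0.0125, -0.0134]
orientation: [-0.0, 1.0, -0.0, 0.0]
force: [-1.2, 0.8, 4.4]
opening: 0.06
grip_force: 26.4
```

>>> drive_tool(
  travel=[
    [0,0,0],
    [0,0,0],
    [0,0,0],
    [0,0,0],
    [0,0,0],
    [0,0,0],
    [0,0,0],
    [0,0,0],
  ],
  turn=[
    [0,0,0],
    [0,0,0],
    [0,0,0],
    [0,0,0],
    [0,0,0],
    [0,0,0],
    [0,0,0],
    [0,0,0],
  ],
  fingers=[0.65,0.6,0.55,0.5,0.3,0,0,0],
)

```text
time_s: 30.38
tcp_pos: [0.5015, -0.0125, -0.0132]
orientation: [0.0, 1.0, -0.0, 0.0]
force: [-2.3, 1.0, 7.7]
opening: 0.0596
grip_force: 62.7
```

>>> drive_tool(
  travel=[
    [0,0,-5],
    [0,0,-10],
    [0,0,-15],
    [0,0,-20],
    [0,0,-10],
    [-4,-15,0],
    [-7,-25,0],
    [-7,-30,0],
  ],
  turn=[
    [0,0,0],
    [0,0,0],
    [0,0,0],
    [0,0,0],
    [0,0,0],
    [0,0,0],
    [0,0,0],
    [0,0,0],
  ],
  fingers=[0,0,0,0,0,0,0,0],
)

```text
time_s: 31.05
tcp_pos: [0.4832, 0.0562, 0.0466]
orientation: [0.0, 1.0, -0.002, 0.0]
force: [1.1, 0.7, -1.9]
opening: 0.0594
grip_force: 64.9
```

>>> drive_tool(
  travel=[
    [-8,-30,0],
    [-8,-30,0],
    [-8,-30,0],
    [-8,-30,0],
    [-8,-30,0],
    [-8,-30,0],
    [-6,-25,0],
    [-4,-15,0],
  ],
  turn=[
    [0,0,0],
    [0,0,0],
    [0,0,0],
    [0,0,0],
    [0,0,0],
    [0,0,0],
    [0,0,0],
    [0,0,0],
  ],
  fingers=[0,0,0,0,0,0,0,0],
)

```text
time_s: 31.72
tcp_pos: [0.424, 0.2803, 0.0466]
orientation: [-0.001, 1.0, 0.001, 0.0]
force: [-0.1, 0.4, -1.6]
opening: 0.0596
grip_force: 64.9
```

>>> drive_tool(
  travel=[
    [0,-7,0],
    [0,0,0],
    [0,0,0],
    [0,0,0],
    [0,0,15],
    [0,0,10],
    [0,0,0],
    [0,0,0],
  ],
  turn=[
    [0,0,0],
    [0,0,0],
    [0,0,0],
    [0,0,0],
    [0,0,0],
    [0,0,0],
    [0,0,0],
    [0,0,0],
  ],
  fingers=[0,0,0,0,0,0,0,0],
)

```text
time_s: 32.38
tcp_pos: [0.425, 0.2832, 0.0206]
orientation: [0.0, 1.0, -0.001, -0.001]
force: [-0.2, 0.2, -1.2]
opening: 0.0593
grip_force: 65.0
```

Run:
```python
from h import *
S=snap('scene','s8.png');c=snap('top','t8.png');s=arm.sense();print(s['tcp_pos'],s['qpos'])
for n,C in(('s',S),('t',c)): print(proj(C,(.4245,.2845,.009)),proj(C,(s['tcp_pos'][0],s['tcp_pos'][1],.09)))
o=np.zeros((400,800,3),np.uint8);o[:]=np.hstack([cv2.resize(S['image'][230:330,195:295],(400,400)),cv2.resize(c['image'][190:290,160:260],(400,400))])[...,::-1];cv2.imwrite('pics/m8.png',o)
```

```text
[0.4255058  0.28407093 0.02147751] [ 0.06956132  0.39793343 -0.86072966  1.91158285  0.35865082  0.99274076
 -2.52456098]
[246.35670754 287.01270757] [244.65151378 263.06194744]
[205.83648528 249.72024106] [202.77827468 237.30250292]
```

View pics/m8.png

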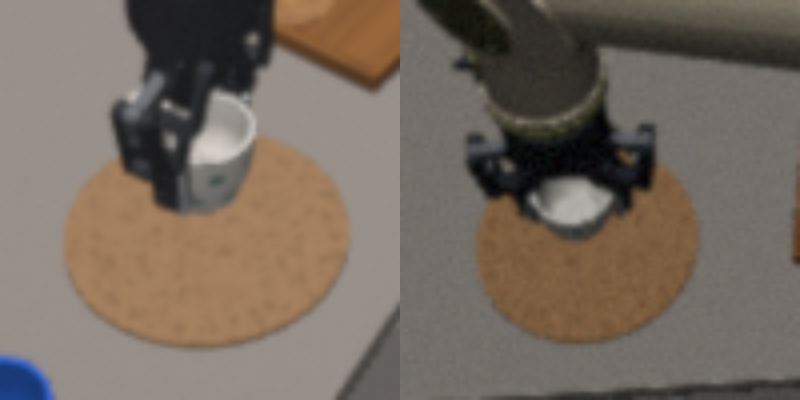

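The cup is held upright above the middle of the mat. Joint 7 is near its limit, so I'll turn back 20° while lowering.

>>> drive_tool(
  travel=[
    [0,0,0],
    [0,0,0],
    [0,0,0],
    [0,0,0],
    [0,0,12],
    [0,0,10],
    [0,0,5],
    [0,0,0],
  ],
  turn=[
    [0,0,-5],
    [0,0,-5],
    [0,0,-5],
    [0,0,-5],
    [0,0,0],
    [0,0,0],
    [0,0,0],
    [0,0,0],
  ],
  fingers=[0,0,0,0,0,0,0,0],
)

```text
time_s: 33.15
tcp_pos: [0.4242, 0.2835, -0.0076]
orientation: [0.0, 0.985, 0.172, -0.001]
force: [-0.8, -0.0, -1.6]
opening: 0.0592
grip_force: 65.0
```

>>> drive_tool(
  travel=[
    [0,0,1],
    [0,0,1],
    [0,0,1],
    [0,0,1],
    [0,0,0],
    [0,0,0],
    [0,0,0],
    [0,0,0],
  ],
  turn=[
    [0,0,0],
    [0,0,0],
    [0,0,0],
    [0,0,0],
    [0,0,0],
    [0,0,0],
    [0,0,0],
    [0,0,0],
  ],
  fingers=[0,0,0,0,0,0,0,0],
)

```text
time_s: 33.82
tcp_pos: [0.4253, 0.2842, -0.0098]
orientation: [0.0, 0.985, 0.173, 0.0]
force: [0.1, 1.5, -1.4]
opening: 0.0597
grip_force: 65.0
```

Run:
```python
from h import *
s=arm.sense();print(s['tcp_pos'],s['qpos'][6],s['force'],s['orientation'])
```

```text
[ 0.42533301  0.28418759 -0.00980451] -2.242215469015287 [ 0.1324096   1.49424086 -1.41331126] [2.88734007e-05 9.84881509e-01 1.73229311e-01 1.33535811e-04]
```

>>> drive_tool(
  travel=[
    [0,0,0.7],
    [0,0,0.7],
    [0,0,0.7],
    [0,0,0.5],
    [0,0,0],
    [0,0,0],
    [0,0,0],
    [0,0,0],
  ],
  turn=[
    [0,0,0],
    [0,0,0],
    [0,0,0],
    [0,0,0],
    [0,0,0],
    [0,0,0],
    [0,0,0],
    [0,0,0],
  ],
  fingers=[0,0,0,0,0,0,0,0],
)

```text
time_s: 34.48
tcp_pos: [0.4254, 0.2843, -0.0122]
orientation: [0.0, 0.985, 0.173, 0.0]
force: [-1.9, -1.8, 4.9]
opening: 0.0595
grip_force: 65.1
```

>>> drive_tool(
  travel=[
    [0,0,0],
    [0,0,0],
    [0,0,0],
    [0,0,0],
    [0,0,-20],
    [0,0,-35],
    [0,0,-40],
    [0,0,-25],
  ],
  turn=[
    [0,0,0],
    [0,0,0],
    [0,0,0],
    [0,0,0],
    [0,0,0],
    [0,0,0],
    [0,0,0],
    [0,0,0],
  ],
  fingers=[0.75,0.85,0.95,1,1,1,1,1],
)

```text
time_s: 35.15
tcp_pos: [0.4255, 0.2852, 0.1106]
orientation: [-0.001, 0.985, 0.174, 0.001]
force: [1.2, 0.8, 0.4]
opening: 0.0852
grip_force: 0.0
```

>>> drive_tool(
  travel=[
    [-3,15,0],
    [-5,23,0],
    [-8,30,0],
    [-8,30,0],
    [-8,30,0],
    [-8,30,0],
    [-5,24,0],
    [-3,18,0],
  ],
  turn=[
    [0,0,0],
    [0,0,0],
    [0,0,0],
    [0,0,0],
    [0,0,0],
    [0,0,0],
    [0,0,0],
    [0,0,0],
  ],
  fingers=[1,1,1,1,1,1,1,1],
)

```text
time_s: 35.82
tcp_pos: [0.4484, 0.077, 0.1075]
orientation: [0.001, 0.985, 0.172, 0.0]
force: [1.3, 0.8, 0.4]
opening: 0.0856
grip_force: 0.0
```

>>> drive_tool(
  travel=[
    [0,0,0],
    [0,0,0],
    [0,0,0],
    [0,0,0],
    [-6,25,0],
    [-6,35,0],
    [-6,35,0],
    [-6,35,0],
  ],
  turn=[
    [0,0,5],
    [0,0,5],
    [0,0,5],
    [0,0,4.9],
    [0,0,0],
    [0,0,0],
    [0,0,0],
    [0,0,0],
  ],
  fingers=[1,1,1,1,1,1,1,1],
)

```text
time_s: 36.48
tcp_pos: [0.424, -0.0514, 0.1076]
orientation: [0.0, 1.0, 0.001, 0.0]
force: [1.0, -0.7, -0.1]
opening: 0.0855
grip_force: 0.0
```

Run:
```python
from h import *
c=snap('top','t9.png');S=snap('scene','s9.png');s=arm.sense();print(s['tcp_pos'],s['orientation'])
print([proj(c,(.425,.2843,z)) for z in(.009,.064)],[proj(S,(.425,.2843,z)) for z in(.009,.064)])
o=np.zeros((400,800,3),np.uint8);o[:]=np.hstack([cv2.resize(S['image'][230:330,195:295],(400,400)),cv2.resize(c['image'][190:290,160:260],(400,400))])[...,::-1];cv2.imwrite('pics/m9.png',o)
```

```text
[ 0.42323779 -0.05555588  0.10725327] [ 8.31967580e-04  9.99994775e-01 -3.10125165e-03 -3.74824879e-04]
[array([205.900584  , 249.57439642]), array([203.75887077, 241.46179979])] [array([246.22641133, 286.88431554]), array([245.26075197, 271.03912592])]
```

View pics/m9.png

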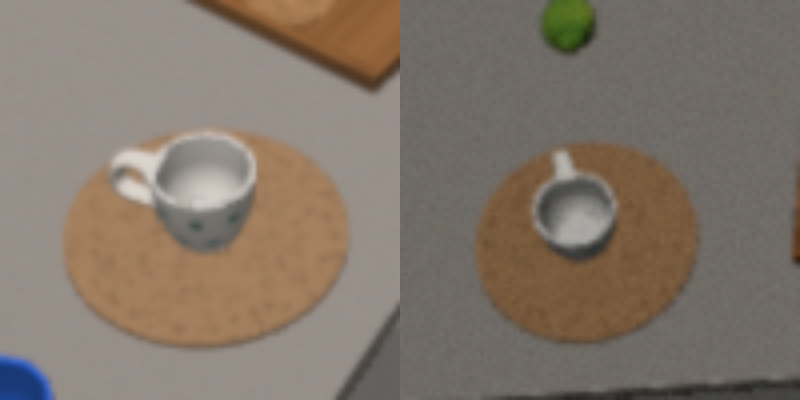

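The cup stands upright on the middle of the mat: rim at top (204,243), mat centre (207,250), which fits a height of 64 mm. Now back to the shaker.

>>> drive_tool(
  travel=[
    [-6,30,0],
    [-6,30,0],
    [-6,30,0],
    [-4,20,0],
    [-2,12,0],
    [0,5,0],
    [0,0,0],
    [0,0,0],
  ],
  turn=[
    [0,0,0],
    [0,0,0],
    [0,0,0],
    [0,0,0],
    [0,0,0],
    [0,0,0],
    [0,0,0],
    [0,0,0],
  ],
  fingers=[1,1,1,1,1,1,1,1],
)

```text
time_s: 37.25
tcp_pos: [0.4011, -0.1759, 0.1075]
orientation: [-0.0, 1.0, 0.001, 0.0]
force: [0.2, -0.1, -0.2]
opening: 0.0854
grip_force: 0.0
```

>>> drive_tool(
  travel=[
    [-1.5,4,0],
    [0,2,15],
    [0,0,25],
    [0,0,25],
    [0,0,15],
    [0,0,9.5],
    [0,0,0],
    [0,0,0],
  ],
  turn=[
    [0,0,0],
    [0,0,0],
    [0,0,0],
    [0,0,0],
    [0,0,0],
    [0,0,0],
    [0,0,0],
    [0,0,0],
  ],
  fingers=[1,1,1,1,1,1,1,0.9],
)

```text
time_s: 37.92
tcp_pos: [0.3995, -0.1827, 0.0183]
orientation: [-0.0, 1.0, 0.001, -0.0]
force: [0.5, 0.7, 0.4]
opening: 0.0772
grip_force: 0.0
```

>>> drive_tool(
  travel=[
    [0,0,0],
    [0,0,0],
    [0,0,0],
    [0,0,0],
    [0,0,0],
    [0,0,0],
    [0,0,0],
    [0,0,0],
  ],
  turn=[
    [0,0,0],
    [0,0,0],
    [0,0,0],
    [0,0,0],
    [0,0,0],
    [0,0,0],
    [0,0,0],
    [0,0,0],
  ],
  fingers=[0.8,0.7,0.6,0.5,0.4,0.2,0,0],
)

```text
time_s: 38.58
tcp_pos: [0.3997, -0.1839, 0.0188]
orientation: [0.001, 1.0, 0.0, 0.001]
force: [-1.3, -0.7, 6.1]
opening: 0.0373
grip_force: 57.0
```

>>> drive_tool(
  travel=[
    [0,0,0],
    [0,0,0],
    [0,0,0],
    [0,0,0],
    [0,0,0],
    [0,0,0],
    [0,0,0],
    [0,0,0],
  ],
  turn=[
    [0,0,0],
    [0,0,0],
    [0,0,0],
    [0,0,0],
    [0,0,0],
    [0,0,0],
    [0,0,0],
    [0,0,0],
  ],
  fingers=[0,0,0,0,0,0,0,0],
)

```text
time_s: 39.25
tcp_pos: [0.3997, -0.1839, 0.0188]
orientation: [0.001, 1.0, 0.0, 0.001]
force: [-1.0, -0.2, 6.4]
opening: 0.0372
grip_force: 57.0
```

>>> drive_tool(
  travel=[
    [0,0,-5],
    [0,0,-10],
    [0,0,-15],
    [0,0,-20],
    [0,0,0],
    [5,-15,0],
    [6,-25,0],
    [6,-30,0],
  ],
  turn=[
    [0,0,0],
    [0,0,0],
    [0,0,0],
    [0,0,0],
    [0,0,0],
    [0,0,0],
    [0,0,0],
    [0,0,0],
  ],
  fingers=[0,0,0,0,0,0,0,0],
)

```text
time_s: 39.92
tcp_pos: [0.4161, -0.1136, 0.0684]
orientation: [0.0, 1.0, -0.001, 0.0]
force: [0.8, 0.4, -0.5]
opening: 0.0368
grip_force: 57.8
```

>>> drive_tool(
  travel=[
    [6,-30,0],
    [6,-30,0],
    [6,-25,0],
    [4,-15,0],
    [2,-8,0],
    [0,-3,0],
    [0,0,15],
    [0,0,15],
  ],
  turn=[
    [0,0,0],
    [0,0,0],
    [0,0,0],
    [0,0,0],
    [0,0,0],
    [0,0,0],
    [0,0,0],
    [0,0,0],
  ],
  fingers=[0,0,0,0,0,0,0,0],
)

```text
time_s: 40.58
tcp_pos: [0.4405, -0.0033, 0.0382]
orientation: [0.001, 1.0, -0.0, 0.001]
force: [-0.3, -0.7, -1.1]
opening: 0.0372
grip_force: 57.8
```

>>> drive_tool(
  travel=[
    [0,0,10],
    [0,0,5],
    [0,0,3],
    [0,0,2],
    [0,0,0],
    [0,0,0],
    [0,0,0],
    [0,0,0],
  ],
  turn=[
    [0,0,0],
    [0,0,0],
    [0,0,0],
    [0,0,0],
    [0,0,0],
    [0,0,0],
    [0,0,0],
    [0,0,0],
  ],
  fingers=[0,0,0,0,0,0,0,0],
)

```text
time_s: 41.25
tcp_pos: [0.4403, -0.0023, 0.0184]
orientation: [0.0, 1.0, 0.0, 0.0]
force: [-0.8, -1.1, -0.3]
opening: 0.037
grip_force: 57.8
```

>>> drive_tool(
  travel=[
    [0,0,2],
    [0,0,2],
    [0,0,1],
    [0,0,1],
    [0,0,1],
    [0,0,0],
    [0,0,0],
    [0,0,0],
  ],
  turn=[
    [0,0,0],
    [0,0,0],
    [0,0,0],
    [0,0,0],
    [0,0,0],
    [0,0,0],
    [0,0,0],
    [0,0,0],
  ],
  fingers=[0,0,0,0,0,0,0,0],
)

```text
time_s: 41.92
tcp_pos: [0.4399, -0.0022, 0.011]
orientation: [0.0, 1.0, 0.0, -0.0]
force: [-1.2, 0.6, -0.4]
opening: 0.0374
grip_force: 57.9
```

>>> drive_tool(
  travel=[
    [0,0,0.5],
    [0,0,0.5],
    [0,0,0],
    [0,0,0],
    [0,0,0],
    [0,0,0],
    [0,0,0],
    [0,0,0],
  ],
  turn=[
    [0,0,0],
    [0,0,0],
    [0,0,0],
    [0,0,0],
    [0,0,0],
    [0,0,0],
    [0,0,0],
    [0,0,0],
  ],
  fingers=[0,0,0,0,0,0,0,0],
)

```text
time_s: 42.58
tcp_pos: [0.4404, -0.0022, 0.0107]
orientation: [0.0, 1.0, 0.001, 0.0]
force: [-3.2, 0.5, 12.8]
opening: 0.0369
grip_force: 59.0
```

>>> drive_tool(
  travel=[
    [0,0,0],
    [0,0,0],
    [0,0,0],
    [0,0,0],
    [0,0,-20],
    [0,0,-40],
    [0,0,-40],
    [0,0,-35],
  ],
  turn=[
    [0,0,0],
    [0,0,0],
    [0,0,0],
    [0,0,0],
    [0,0,0],
    [0,0,0],
    [0,0,0],
    [0,0,0],
  ],
  fingers=[0.5,0.6,0.75,0.9,1,1,1,1],
)

```text
time_s: 43.25
tcp_pos: [0.4398, -0.0017, 0.1471]
orientation: [-0.0, 1.0, 0.001, 0.0]
force: [1.0, -1.2, 0.2]
opening: 0.0853
grip_force: 0.0
```

>>> drive_tool(
  travel=[
    [0,0,-5],
    [0,0,0],
    [0,0,0],
    [0,0,0],
    [0,0,0],
    [0,0,0],
    [0,0,0],
    [0,0,0],
  ],
  turn=[
    [0,0,-7],
    [0,0,-7],
    [0,0,-7],
    [0,0,-7],
    [0,0,-7],
    [0,0,-7],
    [0,0,-7],
    [0,0,-7],
  ],
  fingers=[1,1,1,1,1,1,1,1],
)

```text
time_s: 43.92
tcp_pos: [0.4398, -0.0022, 0.1499]
orientation: [-0.0, 0.881, 0.473, -0.0]
force: [-0.5, 0.7, -0.4]
opening: 0.0854
grip_force: 0.0
```

>>> drive_tool(
  travel=[
    [0,0,0],
    [0,0,0],
    [0,0,0],
    [0,0,0],
    [0,0,0],
    [-20,-2,0],
    [-35,-4,0],
    [-35,-4,0],
  ],
  turn=[
    [0,0,-7],
    [0,0,-7],
    [0,0,-7],
    [0,0,-7],
    [0,0,-6],
    [0,0,0],
    [0,0,0],
    [0,0,0],
  ],
  fingers=[1,1,1,1,1,1,1,1],
)

```text
time_s: 44.58
tcp_pos: [0.4299, -0.0926, 0.1501]
orientation: [0.0, 0.706, 0.708, 0.0]
force: [1.5, -0.2, 0.2]
opening: 0.0853
grip_force: 0.0
```

>>> drive_tool(
  travel=[
    [-35,-4,0],
    [-35,-4,0],
    [-35,-4,0],
    [-35,-4,0],
    [-25,-3,0],
    [-17,-2,0],
    [-10,0,0],
    [0,0,0],
  ],
  turn=[
    [0,0,0],
    [0,0,0],
    [0,0,0],
    [0,0,0],
    [0,0,0],
    [0,0,0],
    [0,0,0],
    [0,0,0],
  ],
  fingers=[1,1,1,1,1,1,1,1],
)

```text
time_s: 45.25
tcp_pos: [0.4087, -0.2859, 0.1496]
orientation: [-0.0, 0.708, 0.707, -0.0]
force: [-0.1, 1.2, 0.2]
opening: 0.0854
grip_force: 0.0
```

>>> drive_tool(
  travel=[
    [1,0,15],
    [0,0,25],
    [0,0,25],
    [0,0,18],
    [0,0,10],
    [0,0,5],
    [0,0,0],
    [0,0,0],
  ],
  turn=[
    [0,0,0],
    [0,0,0],
    [0,0,0],
    [0,0,0],
    [0,0,0],
    [0,0,0],
    [0,0,0],
    [0,0,0],
  ],
  fingers=[1,1,1,1,1,1,1,0.9],
)

```text
time_s: 45.92
tcp_pos: [0.4099, -0.283, 0.0529]
orientation: [0.0, 0.707, 0.708, 0.0]
force: [0.3, 0.1, -0.1]
opening: 0.0773
grip_force: 0.0
```

>>> drive_tool(
  travel=[
    [0,0,0],
    [0,0,0],
    [0,0,0],
    [0,0,0],
    [0,0,0],
    [0,0,0],
    [0,0,0],
    [0,0,0],
  ],
  turn=[
    [0,0,0],
    [0,0,0],
    [0,0,0],
    [0,0,0],
    [0,0,0],
    [0,0,0],
    [0,0,0],
    [0,0,0],
  ],
  fingers=[0.8,0.7,0.65,0.6,0.5,0.2,0,0],
)

```text
time_s: 46.58
tcp_pos: [0.4098, -0.2837, 0.0532]
orientation: [0.001, 0.707, 0.707, -0.0]
force: [-0.8, 1.3, 10.3]
opening: 0.0499
grip_force: 60.7
```

>>> drive_tool(
  travel=[
    [0,0,0],
    [0,0,0],
    [0,0,0],
    [0,0,0],
    [0,0,0],
    [0,0,0],
    [0,0,0],
    [0,0,0],
  ],
  turn=[
    [0,0,0],
    [0,0,0],
    [0,0,0],
    [0,0,0],
    [0,0,0],
    [0,0,0],
    [0,0,0],
    [0,0,0],
  ],
  fingers=[0,0,0,0,0,0,0,0],
)

```text
time_s: 47.25
tcp_pos: [0.4098, -0.2836, 0.0532]
orientation: [0.001, 0.707, 0.707, -0.0]
force: [-1.8, 1.4, 10.3]
opening: 0.0502
grip_force: 60.7
```

>>> drive_tool(
  travel=[
    [0,0,-10],
    [0,0,-20],
    [0,0,-20],
    [0,0,-10],
    [15,5,0],
    [25,8,0],
    [28,9,0],
    [28,9,0],
  ],
  turn=[
    [0,0,0],
    [0,0,0],
    [0,0,0],
    [0,0,0],
    [0,0,0],
    [0,0,0],
    [0,0,0],
    [0,0,0],
  ],
  fingers=[0,0,0,0,0,0,0,0],
)

```text
time_s: 47.92
tcp_pos: [0.4401, -0.1863, 0.1121]
orientation: [0.0, 0.707, 0.707, -0.0]
force: [1.5, -0.4, -1.9]
opening: 0.0499
grip_force: 62.9
```

>>> drive_tool(
  travel=[
    [28,9,0],
    [28,9,0],
    [25,8,0],
    [18,5,0],
    [9,3,0],
    [4,1,0],
    [0,0,15],
    [0,0,15],
  ],
  turn=[
    [0,0,0],
    [0,0,0],
    [0,0,0],
    [0,0,0],
    [0,0,0],
    [0,0,0],
    [0,0,0],
    [0,0,0],
  ],
  fingers=[0,0,0,0,0,0,0,0],
)

```text
time_s: 48.58
tcp_pos: [0.4755, -0.0764, 0.0822]
orientation: [0.001, 0.707, 0.707, 0.0]
force: [0.8, -0.9, -2.2]
opening: 0.0499
grip_force: 62.9
```

>>> drive_tool(
  travel=[
    [0,0,15],
    [0,0,8],
    [0,0,5],
    [0,0,3],
    [0,0,0],
    [0,0,0],
    [0,0,0],
    [0,0,0],
  ],
  turn=[
    [0,0,0],
    [0,0,0],
    [0,0,0],
    [0,0,0],
    [0,0,0],
    [0,0,0],
    [0,0,0],
    [0,0,0],
  ],
  fingers=[0,0,0,0,0,0,0,0],
)

```text
time_s: 49.25
tcp_pos: [0.4754, -0.0753, 0.0516]
orientation: [0.0, 0.707, 0.707, 0.0]
force: [0.3, 0.1, -1.3]
opening: 0.0494
grip_force: 62.8
```

>>> drive_tool(
  travel=[
    [0,0,2],
    [0,0,1],
    [0,0,1],
    [0,0,1],
    [0,0,0],
    [0,0,0],
    [0,0,0],
    [0,0,0],
  ],
  turn=[
    [0,0,0],
    [0,0,0],
    [0,0,0],
    [0,0,0],
    [0,0,0],
    [0,0,0],
    [0,0,0],
    [0,0,0],
  ],
  fingers=[0,0,0,0,0,0,0,0],
)

```text
time_s: 49.92
tcp_pos: [0.4751, -0.0752, 0.046]
orientation: [0.0, 0.707, 0.707, 0.0]
force: [0.1, -0.2, -2.0]
opening: 0.0499
grip_force: 62.8
```

>>> drive_tool(
  travel=[
    [0,0,0.6],
    [0,0,0.6],
    [0,0,0.4],
    [0,0,0],
    [0,0,0],
    [0,0,0],
    [0,0,0],
    [0,0,0],
  ],
  turn=[
    [0,0,0],
    [0,0,0],
    [0,0,0],
    [0,0,0],
    [0,0,0],
    [0,0,0],
    [0,0,0],
    [0,0,0],
  ],
  fingers=[0,0,0,0,0,0,0,0],
)

```text
time_s: 50.58
tcp_pos: [0.4753, -0.0752, 0.0452]
orientation: [0.0, 0.707, 0.707, -0.0]
force: [-3.3, 0.7, 9.4]
opening: 0.0498
grip_force: 63.9
```

>>> drive_tool(
  travel=[
    [0,0,0],
    [0,0,0],
    [0,0,0],
    [0,0,-10],
    [0,0,-30],
    [0,0,-40],
    [0,0,-40],
    [0,0,-30],
  ],
  turn=[
    [0,0,0],
    [0,0,0],
    [0,0,0],
    [0,0,0],
    [0,0,0],
    [0,0,0],
    [0,0,0],
    [0,0,0],
  ],
  fingers=[0.65,0.75,0.9,1,1,1,1,1],
)

```text
time_s: 51.25
tcp_pos: [0.4756, -0.0747, 0.1983]
orientation: [0.001, 0.706, 0.708, 0.001]
force: [1.4, 0.1, 0.0]
opening: 0.0855
grip_force: 0.0
```

>>> drive_tool(
  travel=[
    [-15,-3,0],
    [-35,-7,0],
    [-38,-7,0],
    [-38,-7,0],
    [-38,-7,0],
    [-38,-7,0],
    [-34,-7,0],
    [-24,-5,0],
  ],
  turn=[
    [0,0,0],
    [0,0,0],
    [0,0,0],
    [0,0,0],
    [0,0,0],
    [0,0,0],
    [0,0,0],
    [0,0,0],
  ],
  fingers=[1,1,1,1,1,1,1,1],
)

```text
time_s: 51.92
tcp_pos: [0.4237, -0.3387, 0.195]
orientation: [0.0, 0.708, 0.706, -0.0]
force: [-0.5, -0.3, -0.3]
opening: 0.0853
grip_force: 0.0
```

>>> drive_tool(
  travel=[
    [-16,-3,0],
    [-10,-2,0],
    [0,0,0],
    [0,0,0],
    [0,0,0],
    [0,0,0],
    [0,0,0],
    [0,0,0],
  ],
  turn=[
    [0,0,0],
    [0,0,0],
    [0,0,0],
    [0,0,0],
    [0,0,0],
    [0,0,0],
    [0,0,0],
    [0,0,0],
  ],
  fingers=[1,1,1,1,1,1,1,1],
)

```text
time_s: 52.58
tcp_pos: [0.4207, -0.3605, 0.1946]
orientation: [0.0, 0.706, 0.708, -0.0]
force: [1.0, -0.3, -0.2]
opening: 0.0857
grip_force: 0.0
```

Down 94 mm to 0.1005, then grip.

>>> drive_tool(
  travel=[
    [0,0,15],
    [0,0,25],
    [0,0,25],
    [0,0,15],
    [0,0,9],
    [0,0,5],
    [0,0,0],
    [0,0,0],
  ],
  turn=[
    [0,0,0],
    [0,0,0],
    [0,0,0],
    [0,0,0],
    [0,0,0],
    [0,0,0],
    [0,0,0],
    [0,0,0],
  ],
  fingers=[1,1,1,1,1,1,1,0.9],
)

```text
time_s: 53.25
tcp_pos: [0.4208, -0.3614, 0.1012]
orientation: [0.001, 0.707, 0.708, 0.0]
force: [0.2, 0.1, 0.4]
opening: 0.077
grip_force: 0.0
```

>>> drive_tool(
  travel=[
    [0,0,0],
    [0,0,0],
    [0,0,0],
    [0,0,0],
    [0,0,0],
    [0,0,0],
    [0,0,0],
    [0,0,0],
  ],
  turn=[
    [0,0,0],
    [0,0,0],
    [0,0,0],
    [0,0,0],
    [0,0,0],
    [0,0,0],
    [0,0,0],
    [0,0,0],
  ],
  fingers=[0.8,0.7,0.65,0.6,0.5,0.2,0,0],
)

```text
time_s: 53.92
tcp_pos: [0.4206, -0.3617, 0.1015]
orientation: [0.001, 0.707, 0.707, -0.0]
force: [-1.8, -0.5, 6.3]
opening: 0.0458
grip_force: 60.5
```

>>> drive_tool(
  travel=[
    [0,0,0],
    [0,0,0],
    [0,0,0],
    [0,0,0],
    [0,0,0],
    [0,0,0],
    [0,0,0],
    [0,0,0],
  ],
  turn=[
    [0,0,0],
    [0,0,0],
    [0,0,0],
    [0,0,0],
    [0,0,0],
    [0,0,0],
    [0,0,0],
    [0,0,0],
  ],
  fingers=[0,0,0,0,0,0,0,0],
)

```text
time_s: 54.58
tcp_pos: [0.4206, -0.3617, 0.1014]
orientation: [0.001, 0.707, 0.707, -0.0]
force: [0.5, 0.3, 5.1]
opening: 0.0458
grip_force: 60.5
```

>>> drive_tool(
  travel=[
    [0,0,-8],
    [0,0,-22],
    [0,0,-26],
    [0,0,-28],
    [0,0,-28],
    [0,0,-24],
    [0,0,-10],
    [0,0,0],
  ],
  turn=[
    [0,0,0],
    [0,0,0],
    [0,0,0],
    [0,0,0],
    [0,0,0],
    [0,0,0],
    [0,0,0],
    [0,0,0],
  ],
  fingers=[0,0,0,0,0,0,0,0],
)

```text
time_s: 55.25
tcp_pos: [0.4212, -0.3617, 0.2489]
orientation: [0.002, 0.707, 0.707, 0.0]
force: [-0.3, -0.2, -1.8]
opening: 0.0458
grip_force: 61.8
```

>>> drive_tool(
  travel=[
    [12,2,0],
    [24,5,0],
    [30,6,0],
    [30,6,0],
    [30,6,0],
    [30,6,0],
    [30,6,0],
    [30,6,0],
  ],
  turn=[
    [0,0,0],
    [0,0,0],
    [0,0,0],
    [0,0,0],
    [0,0,0],
    [0,0,0],
    [0,0,0],
    [0,0,0],
  ],
  fingers=[0,0,0,0,0,0,0,0],
)

```text
time_s: 55.92
tcp_pos: [0.462, -0.1425, 0.2442]
orientation: [-0.001, 0.707, 0.708, -0.001]
force: [1.4, -0.2, -1.7]
opening: 0.0458
grip_force: 61.8
```

>>> drive_tool(
  travel=[
    [30,5,0],
    [30,5,0],
    [30,5,0],
    [30,5,0],
    [30,5,0],
    [24,5,0],
    [16,3,0],
    [10,2,0],
  ],
  turn=[
    [0,0,0],
    [0,0,0],
    [0,0,0],
    [0,0,0],
    [0,0,0],
    [0,0,0],
    [0,0,0],
    [0,0,0],
  ],
  fingers=[0,0,0,0,0,0,0,0],
)

```text
time_s: 56.58
tcp_pos: [0.4964, 0.0582, 0.2443]
orientation: [-0.001, 0.705, 0.709, -0.001]
force: [0.2, -1.2, -1.8]
opening: 0.046
grip_force: 61.8
```

>>> drive_tool(
  travel=[
    [10,0,0],
    [5,0,0],
    [0,0,0],
    [0,0,0],
    [0,0,0],
    [0,0,0],
    [0,0,0],
    [0,0,0],
  ],
  turn=[
    [0,0,0],
    [0,0,0],
    [0,0,0],
    [0,0,0],
    [0,0,0],
    [0,0,0],
    [0,0,0],
    [0,0,0],
  ],
  fingers=[0,0,0,0,0,0,0,0],
)

```text
time_s: 57.25
tcp_pos: [0.4979, 0.0694, 0.2464]
orientation: [0.0, 0.707, 0.707, -0.0]
force: [0.3, -0.3, -1.4]
opening: 0.0456
grip_force: 61.8
```

Now at (0.498, 0.069). Down to about 0.098, then slowly.

>>> drive_tool(
  travel=[
    [0,0,15],
    [0,0,28],
    [0,0,30],
    [0,0,30],
    [0,0,22],
    [0,0,14],
    [0,0,6],
    [0,0,0],
  ],
  turn=[
    [0,0,0],
    [0,0,0],
    [0,0,0],
    [0,0,0],
    [0,0,0],
    [0,0,0],
    [0,0,0],
    [0,0,0],
  ],
  fingers=[0,0,0,0,0,0,0,0],
)

```text
time_s: 57.92
tcp_pos: [0.4972, 0.0696, 0.1004]
orientation: [-0.001, 0.707, 0.707, -0.001]
force: [-0.6, -0.7, -1.2]
opening: 0.0456
grip_force: 61.9
```

>>> drive_tool(
  travel=[
    [0,0,1],
    [0,0,1],
    [0,0,1],
    [0,0,1],
    [0,0,0],
    [0,0,0],
    [0,0,0],
    [0,0,0],
  ],
  turn=[
    [0,0,0],
    [0,0,0],
    [0,0,0],
    [0,0,0],
    [0,0,0],
    [0,0,0],
    [0,0,0],
    [0,0,0],
  ],
  fingers=[0,0,0,0,0,0,0,0],
)

```text
time_s: 58.58
tcp_pos: [0.4979, 0.0699, 0.0975]
orientation: [0.0, 0.707, 0.707, 0.0]
force: [0.7, 0.2, -2.3]
opening: 0.0462
grip_force: 61.9
```

>>> drive_tool(
  travel=[
    [0,0,1],
    [0,0,1],
    [0,0,1],
    [0,0,0.5],
    [0,0,0],
    [0,0,0],
    [0,0,0],
    [0,0,0],
  ],
  turn=[
    [0,0,0],
    [0,0,0],
    [0,0,0],
    [0,0,0],
    [0,0,0],
    [0,0,0],
    [0,0,0],
    [0,0,0],
  ],
  fingers=[0,0,0,0,0,0,0,0],
)

```text
time_s: 59.25
tcp_pos: [0.4979, 0.0699, 0.094]
orientation: [0.0, 0.707, 0.707, 0.0]
force: [1.0, -0.3, -1.2]
opening: 0.0458
grip_force: 61.9
```

>>> drive_tool(
  travel=[
    [0,0,0.5],
    [0,0,0.5],
    [0,0,0],
    [0,0,0],
    [0,0,0],
    [0,0,0],
    [0,0,0],
    [0,0,0],
  ],
  turn=[
    [0,0,0],
    [0,0,0],
    [0,0,0],
    [0,0,0],
    [0,0,0],
    [0,0,0],
    [0,0,0],
    [0,0,0],
  ],
  fingers=[0,0,0,0,0,0,0,0],
)

```text
time_s: 59.92
tcp_pos: [0.4983, 0.0699, 0.0935]
orientation: [0.0, 0.707, 0.707, 0.0]
force: [-0.8, -0.5, 4.9]
opening: 0.0459
grip_force: 62.5
```

Contact. Release, go up, and look with all cameras.

>>> drive_tool(
  travel=[
    [0,0,0],
    [0,0,0],
    [0,0,0],
    [0,0,0],
    [0,0,-15],
    [0,0,-30],
    [0,0,-35],
    [0,0,-35],
  ],
  turn=[
    [0,0,0],
    [0,0,0],
    [0,0,0],
    [0,0,0],
    [0,0,0],
    [0,0,0],
    [0,0,0],
    [0,0,0],
  ],
  fingers=[0.6,0.7,0.85,1,1,1,1,1],
)

```text
time_s: 60.58
tcp_pos: [0.4972, 0.07, 0.209]
orientation: [-0.0, 0.707, 0.708, -0.0]
force: [0.9, 0.7, 0.6]
opening: 0.0852
grip_force: 0.0
```

>>> drive_tool(
  travel=[
    [-10,-5,-20],
    [-20,-10,-10],
    [-25,-10,0],
    [-25,-10,0],
    [-25,-10,0],
    [-25,-10,0],
    [-20,0,0],
    [0,0,0],
  ],
  turn=[
    [0,0,0],
    [0,0,0],
    [0,0,0],
    [0,0,0],
    [0,0,0],
    [0,0,0],
    [0,0,0],
    [0,0,0],
  ],
  fingers=[1,1,1,1,1,1,1,1],
)

```text
time_s: 61.25
tcp_pos: [0.4421, -0.0847, 0.2377]
orientation: [0.0, 0.709, 0.705, -0.001]
force: [0.2, -0.1, -1.1]
opening: 0.0853
grip_force: 0.0
```

>>> drive_tool(
  travel=[
    [-20,0,0],
    [-25,0,0],
    [-25,0,0],
    [-25,0,0],
    [-25,0,0],
    [-15,0,0],
    [0,0,0],
    [0,0,0],
  ],
  turn=[
    [0,0,0],
    [0,0,0],
    [0,0,0],
    [0,0,0],
    [0,0,0],
    [0,0,0],
    [0,0,0],
    [0,0,0],
  ],
  fingers=[1,1,1,1,1,1,1,1],
)

```text
time_s: 61.92
tcp_pos: [0.4433, -0.2148, 0.2376]
orientation: [-0.0, 0.707, 0.707, 0.0]
force: [-0.6, 0.8, 0.9]
opening: 0.0854
grip_force: 0.0
```

Run:
```python
from h import *
S=snap('scene','s10.png');s=arm.sense();print(s['tcp_pos'],s['dq'].round(3),s['time_s'])
A=cv2.imread('pics/scene0.png')[145:320,205:375];B=cv2.imread('pics/s10.png')[145:320,205:375]
cv2.imwrite('pics/m10.png',cv2.resize(np.hstack([A,B]),(798,411)))
```

```text
[ 0.44350846 -0.21398347  0.23781922] [-0.008 -0.012 -0.012  0.002 -0.001  0.001  0.   ] 61.9667
```

View pics/m10.png

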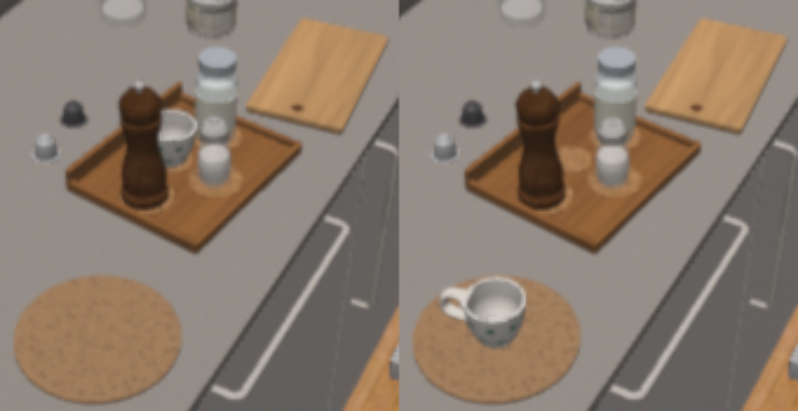

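Before and after match: mill knob at (139,85) and (138,86), jar cap at (217,57) in both, shaker likewise, all upright. The cup stands in the middle of the mat.

```bash
python3 -c "
from h import *
print(finish_job())"
```

```text
the job is handed in; nothing more can be done
None
```

I handed the job in at about 62 s: the cup stands upright on the middle of the cork mat, and the mill, shaker and jar are back on the tray, upright and matching the starting picture to within a pixel or so; no verdict was returned.

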